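# Count a batch of forged rods on the bench scale

### The job

Count this batch of forged connecting rods on the bench scale: fold the indicator's clear cover up and back until it leans about 20 degrees past upright, press the red key to clear the last count and then the yellow key to tare the empty bin. Lay every rod from the steel plate flat on the floor of the blue bin standing on the scale (side by side, not on top of one another), then press the blue key to count and the green key to print. Press each key fully down and on its own, never the white one, finish by folding the cover down shut, and leave the caliper, hammer and paint tin alone.

Things in the scene. Friction and masses are not known exactly. Their poses are not given: they have to be found in the camera images.
- indicator: fixed grey indicator of the scale, 150 mm deep (x), 220 mm wide (y), deck 60 mm high, left or right of the scale; origin at the centre of its underside, x from its front edge to its back edge (roughly away from the robot), y to its left. From left (+y) to right the keys are blue, red, white, green, yellow, in a row 30 mm in front of its centre, display behind them
- cover (a joint): angle (rad) of the clear orange-edged cover over the keys: 0 shut, grows as its front edge is lifted, 1.57 upright, 1.92 leaning 20 degrees past upright, stop at 2.5; starts 0 to 0.35. Stiff friction hinge (0.45 N m, 2 to 4 N at the bar): stays where it is left. Panel 156 mm deep, 220 wide, 5 thick, its top 15 mm above the hinge line when shut
- cover_bar (a point): middle of the cover's round orange pull bar, 14 mm thick, 100 mm long, parallel to the hinge, 45 mm ahead of the panel's free edge in its plane; swings on a 203 mm radius about the hinge. Shut: 76 mm above the bench, 12.5 mm above the hinge line, 50 mm ahead of the box's front. Can be pinched from above at any cover angle; it turns between the pads
- cover_hinge (a point): fixed point at the middle of the cover's hinge line, along the back edge of the indicator, 64 mm above the bench; the hinge line runs along this frame's y axis, x points to the back
- key_red_top (a point): centre of the top face of the red key (clears the last batch) when read; the cap is 30 mm (front to back) by 28 mm and stands 12 mm above the indicator's deck; keys sit in one row at 40 mm centres
- key_yellow_top (a point): centre of the top face of the yellow key (tares the empty bin) when read; the cap is 30 mm (front to back) by 28 mm and stands 12 mm above the indicator's deck; keys sit in one row at 40 mm centres
- key_blue_top (a point): centre of the top face of the blue key (counts) when read; the cap is 30 mm (front to back) by 28 mm and stands 12 mm above the indicator's deck; keys sit in one row at 40 mm centres
- key_green_top (a point): centre of the top face of the green key (prints the ticket) when read; the cap is 30 mm (front to back) by 28 mm and stands 12 mm above the indicator's deck; keys sit in one row at 40 mm centres
- key_white_top (a point): centre of the top face of the white key (set-up menu, must not be pressed) when read; the cap is 30 mm (front to back) by 28 mm and stands 12 mm above the indicator's deck; keys sit in one row at 40 mm centres
- key_red (a joint): how far the red key is down in m: 0 up, 0.005 fully down; spring starts at 1.5 N and takes 5 N fully down; it counts as pressed at 0.0038 or more
- key_yellow (a joint): how far the yellow key is down in m: 0 up, 0.005 fully down; spring starts at 1.5 N and takes 5 N fully down; it counts as pressed at 0.0038 or more
- key_blue (a joint): how far the blue key is down in m: 0 up, 0.005 fully down; spring starts at 1.5 N and takes 5 N fully down; it counts as pressed at 0.0038 or more
- key_green (a joint): how far the green key is down in m: 0 up, 0.005 fully down; spring starts at 1.5 N and takes 5 N fully down; it counts as pressed at 0.0038 or more
- key_white (a joint): how far the white key is down in m: 0 up, 0.005 fully down; spring starts at 1.5 N and takes 5 N fully down; it counts as pressed at 0.0038 or more
- scale: fixed bench scale, stainless top 300 mm (x) by 240 mm (y) at 70 mm height; origin at the centre of its underside on the bench
- bin: loose open blue bin, 0.7 kg, standing on the scale's top; outside 300 mm (x) by 210 mm (y) by 55 mm high, walls and floor 4 mm; origin at the centre of its underside. It stays there
- plate: fixed ground steel plate on the bench, 350 mm (x) by 230 mm (y) by 12 mm thick, on which the rods start; origin at the centre of its underside. On the other side of the scale from the indicator
- rodA: solid dark forged rod blank, None if absent, 0.52 kg, 142 mm long, 20 mm thick, flat on the plate at first. Origin at mid-thickness on the shank, where to grip; x along it to the big end, z through its thickness (both faces alike). Shank 22 mm wide (y), 14 mm thick, x -45 to 21 mm; big end: disc 46 mm across at x +44 mm, orange dot; small end: disc 30 mm across at x -60 mm. Balance point x +10 mm
- rodB: solid dark forged rod blank, None if absent, 0.52 kg, 142 mm long, 20 mm thick, flat on the plate at first. Origin at mid-thickness on the shank, where to grip; x along it to the big end, z through its thickness (both faces alike). Shank 22 mm wide (y), 14 mm thick, x -45 to 21 mm; big end: disc 46 mm across at x +44 mm, orange dot; small end: disc 30 mm across at x -60 mm. Balance point x +10 mm
- rodC: solid dark forged rod blank, None if absent, 0.52 kg, 142 mm long, 20 mm thick, flat on the plate at first. Origin at mid-thickness on the shank, where to grip; x along it to the big end, z through its thickness (both faces alike). Shank 22 mm wide (y), 14 mm thick, x -45 to 21 mm; big end: disc 46 mm across at x +44 mm, orange dot; small end: disc 30 mm across at x -60 mm. Balance point x +10 mm
- rodD: solid dark forged rod blank, None if absent, 0.52 kg, 142 mm long, 20 mm thick, flat on the plate at first. Origin at mid-thickness on the shank, where to grip; x along it to the big end, z through its thickness (both faces alike). Shank 22 mm wide (y), 14 mm thick, x -45 to 21 mm; big end: disc 46 mm across at x +44 mm, orange dot; small end: disc 30 mm across at x -60 mm. Balance point x +10 mm
- caliper: bystander: steel caliper with black slide, 210 mm along its y, 12 mm thick, flat on the bench at the far right; origin at its underside
- hammer: bystander: hammer with a wooden handle, 260 mm long, lying beyond the scale; origin at the middle of its length, underside
- painttin: bystander: closed marking-paint tin with a yellow label, 76 mm across, 80 mm tall, standing at the far left; origin at the centre of its foot

How it is judged:
By the outcome, as a careful person would: the job done as asked, in the order asked, and still so for the second after the job is handed in, with the robot touching nothing.
Of rodA, rodB, rodC, rodD only 2 to 4 are there at a start; the rules pass over those that are not, and their reading is None.
At some moment in a run one of rodA, rodB, rodC, rodD may be knocked a few centimetres aside while the robot is not near it.
Once in a run the grip may slacken for a moment while it holds something.
It also fails if it takes over 210 s, if anything falls off the work surface, if the arm or the gripper's body presses on something with over 40 N, if the wrist force passes 120 N, or if a joint passes its speed limit or range.

### The arm

A 6-joint arm with a two-finger parallel gripper is mounted at the origin on the work surface. World frame = base frame: x ahead of the robot, y to its left, z up, the work surface at z = 0. Lengths are in mm, angles in rad, forces in N, time in s.
With the tool pointing down it reaches from about 325 to 775 mm from the base axis. Payload 5.5 kg.
Tool frame: the origin (TCP) lies on the centre line of the jaws, within the pads' length; the fingertips stand 14 mm ahead of it and the grasp point (between the pads) lies 5 mm behind it; z points along the fingers, y is the line along which they close (so a half turn about z gives the same grasp; the last joint's range is limited). The gripper opens to 85 mm and grips with 20 to 120 N. Pads are 22 mm wide; open, the fingers measure 114 mm over their backs; the gripper's body (76 mm by 85 mm) begins 54 mm behind the grasp point. The pads swing forward as they close: fully open they stand 13 mm farther back than shut.
Start: joints at [1.197, 0.091, 1.231, -0, 1.82, -0.057], TCP at [186.921, 570.155, 245.275] pointing down, gripper open.
Joint ranges: [-2.87, 2.87], [-0.86, 2.18], [0.17, 2.46], [-1.51, 4.65], [0.06, 2.69], [-2.65, 2.65]. Speed limits (rad/s): [2.57, 2.57, 3.01, 3.14, 3.14, 3.14].

### API

Orientations are given as a unit quaternion [w, x, y, z].
In Python, from station import r, imaging, order gives the robot as it stands. The module is installed in compiled form; this text tells all that it offers.
- The arm moves only by the tool move_arm, never from a script. Its argument "targets" is text: rows parted by semicolons, each of 6 numbers parted by spaces: the shift along the tool's x, y, z in m, then the turn, a rotation vector about the tool's x, y, z in degrees. A call has 1 to 5 rows; each row shifts and turns the commanded pose from where the row before left it, along the tool's axes as they then stand; what a row does not reach is not made up. A row lasts 1/12 s, in which the tool goes at most 41.7 mm and 7.16 degrees, less where a joint would pass 70% of its speed; a pose out of reach is approached as far as the arm can. A call is refused whole if a number of a shift passes 0.0417 or a number of a turn 7.16, either way. A call with a gripper value outside its range is refused whole. "grip" is the closure, from -1 (fully open) to 1 (shut), set as the call begins (left out, the last holds). The fingers move at their own pace and stop on an object; "grip_force" is the grip in N (left out, the last holds). Time passes only in rows, so rows that do not move let the fingers close. It gives the time, the measured TCP pose, the force, the opening and the grip force at its end, in the units of the state.
- r.sense(): the state, without advancing time (a new reading comes with each control period).
- imaging.grab_frame(name): name is "side" or "top"; returns a dict with "frame" (384x512x3 uint8, red, green, blue), "mtx" (3x3 intrinsics, pixels), "dist" ([k1, k2, p1, p2, k3] as OpenCV has them; the pictures are not rectified), "camera_from_world" (4x4, takes a point from world to camera coordinates). Camera axes: x right, y up, looking along -z (the intrinsics and any distortion apply to the point x, -y, -z); pixel columns grow to the right and rows downward; lengths in mm; the calibration is good to about 2 mm. A picture is of the moment at which its call begins. There is no depth.
- order.sign_off(): hands the job in; it is judged then, once.
The state is a dict: "clock": time; "qpos": joint angles; "joint_velocities": joint speeds; "tau": joint torques, N m; "position": TCP position; "ee_rot": TCP orientation; "contact_force": force on the tool from outside, world axes, zero at the start; "torque": the same for the moment, N m; "width": opening from 0.0 (shut) to 1.0 (fully open); "grip_force": force on a finger pad.
Only numpy, scipy, OpenCV 4.12 (cv2) and the standard library are available. Lean on these libraries where they do the work, as an engineer would, in place of code of your own. Each camera call takes 0.05 s, during which the arm holds its last target. There are 200 camera calls.

## Working session

There is one attempt and no reset: what is moved stays moved. The work goes in short steps, Python scripts to look and compute and a tool call to move; the robot and the scene stay as the last step left them, time stands still between calls to the robot, and variables do not carry over. Pictures are saved under pics/ and viewed, at most 14 in all, crops included, and the job is handed in when it is done.

Besides the shell and the picture viewer there is one more tool, called after "Request:" by a JSON object that holds its "name" and its "arguments", one argument or row to a line. move_arm: Moves the arm, as the interface text tells. Its arguments: {"type":"object","properties":{"targets":{"type":"string"},"grip":{"type":"number"},"grip_force":{"type":"number"}},"required":["targets"]}

```bash
mkdir -p pics; cat > h.py <<'E'
import numpy as np, cv2
from station import r, imaging, order
from scipy.spatial.transform import Rotation as R
def grab(n,save=None):
    d=imaging.grab_frame(n)
    if save: cv2.imwrite(f'pics/{save}.png',d['frame'][:,:,::-1])
    return d
def proj(d,P):
    P=np.atleast_2d(P).astype(float); T=d['camera_from_world']; c=P@T[:3,:3].T+T[:3,3]
    c=c*[1,-1,-1]
    return cv2.projectPoints(c.reshape(-1,1,3),np.zeros(3),np.zeros(3),np.array(d['mtx']),np.array(d['dist']))[0].reshape(-1,2)
def ray(d,uv):
    n=cv2.undistortPoints(np.array(uv,float).reshape(-1,1,2),np.array(d['mtx']),np.array(d['dist'])).reshape(-1,2)
    T=np.array(d['camera_from_world']); v=np.c_[n[:,0],-n[:,1],-np.ones(len(n))]
    return -T[:3,:3].T@T[:3,3], v@T[:3,:3]
def onz(d,uv,z):
    o,v=ray(d,uv); return o+v*((z-o[2])/v[:,2])[:,None]
E
python3 - <<'E'
from h import *
np.set_printoptions(precision=3,suppress=True)
for n in('top','side'):
    d=grab(n,n+'0'); o,v=ray(d,[[256,192]]); print(n,d['frame'].shape,d['mtx'],d['dist'],o,v)
s=r.sense(); print(s)
E
```

```text
top (384, 512, 3) [[471.928   0.    249.354]
 [  0.    471.928 190.693]
 [  0.      0.      1.   ]] [-0.124  0.     0.     0.     0.   ] [ 377.976    3.636 1289.146] [[ 0.18  -0.01  -0.984]]
side (384, 512, 3) [[446.625   0.    256.78 ]
 [  0.    446.625 189.991]
 [  0.      0.      1.   ]] [-0.035  0.     0.     0.     0.   ] [ 307.005 -778.833 1045.668] [[ 0.212  0.606 -0.767]]
{'clock': 0.1, 'qpos': array([ 1.197,  0.092,  1.232, -0.   ,  1.82 , -0.057]), 'joint_velocities': array([-0.   , -0.001, -0.001, -0.   , -0.   ,  0.   ]), 'tau': array([  0.002, -46.021, -41.922,  -0.   ,   0.011,  -0.   ]), 'position': array([186.832, 569.935, 244.265]), 'ee_rot': array([-0.   ,  0.158,  0.987, -0.001]), 'contact_force': array([-0.452, -0.05 , -0.764]), 'torque': array([ 0.05 ,  0.01 , -0.022]), 'grip_force': 0.0, 'width': 1.0014021941075186}
```

View pics/top0.png

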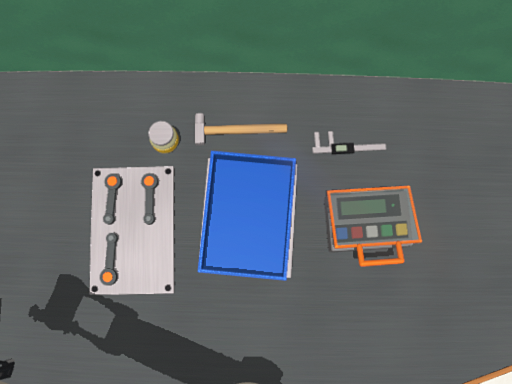

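View pics/side0.png

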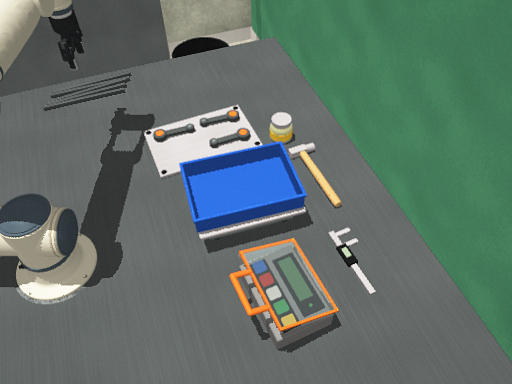

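```bash
cat >> h.py <<'E'
def blobs(d,f,amin=8,box=None):
    hsv=cv2.cvtColor(d['frame'],cv2.COLOR_RGB2HSV).astype(int); m=f(hsv[...,0],hsv[...,1],hsv[...,2]).astype(np.uint8)
    if box: k=np.zeros_like(m);k[box[1]:box[3],box[0]:box[2]]=1;m&=k
    n,l,s,c=cv2.connectedComponentsWithStats(m)
    return [(s[i,4],c[i],s[i,:4],l==i) for i in range(1,n) if s[i,4]>=amin]
orange=lambda h,s,v:(h>=4)&(h<=16)&(s>170)&(v>150)
blue=lambda h,s,v:(h>105)&(h<125)&(s>150)
def rods(d,box=(88,160,178,300)):
    out=[]
    dots=[b for b in blobs(d,orange,10,box)]
    dark=blobs(d,lambda h,s,v:((v<105)|((s>150)&(v>100))),150,box)
    for a,c,bb,m in dots:
        D=[k for k in dark if k[3][int(c[1]),int(c[0])]]
        P=onz(d,[c],32)[0]
        if not D: out.append((P,None));continue
        ys,xs=np.where(D[0][3]); q=onz(d,np.c_[xs,ys],28)[:,:2]
        dist=np.hypot(*(q-P[:2]).T); ctr=q.mean(0); 
        # far end disc: pixels within 30mm of the farthest
        ax=(ctr-P[:2])/np.linalg.norm(ctr-P[:2])
        f=q[(q-P[:2])@ax>90].mean(0); ax=(P[:2]-f)/np.linalg.norm(P[:2]-f)
        out.append((P,P[:2]-44*ax,np.degrees(np.arctan2(ax[1],ax[0])),dist.max(),D[0][0]))
    return out
E
python3 - <<'E'
from h import *
np.set_printoptions(precision=1,suppress=True)
d=grab('top'); e=grab('side')
for x in rods(d): print('rod',*x)
box=(325,180,425,275)
cols=dict(blue=blue,red=lambda h,s,v:((h<4)|(h>172))&(s>110)&(v>90),green=lambda h,s,v:(h>50)&(h<90)&(s>90)&(v>60),yellow=lambda h,s,v:(h>20)&(h<32)&(s>110)&(v>110),white=lambda h,s,v:(s<40)&(v>150))
for n,f in cols.items():
    for a,c,bb,m in blobs(d,f,40,box): print(n,a,c,bb,onz(d,[c],72)[0])
for n,f in cols.items():
    for a,c,bb,m in blobs(e,f,40,(225,235,345,345)): print('side',n,a,c,bb,onz(e,[c],72)[0])
for nm,D,bx in(('top',d,box),('side',e,(225,235,345,345))):
    for a,c,bb,m in blobs(D,orange,40,bx): print(nm,'orange',a,c,bb)
for a,c,bb,m in blobs(d,blue,2000):
    cnt=cv2.findContours(m.astype(np.uint8),0,2)[0][0]; rc=cv2.boxPoints(cv2.minAreaRect(cnt)); print('bin px',rc); P=onz(d,rc,125); print(P,P.mean(0))
    ap=cv2.approxPolyDP(cv2.convexHull(cnt),6,True)[:,0]; P=onz(d,ap,125); print(P, P.mean(0))
im=d['frame'][175:275,320:430,::-1]; im2=e['frame'][230:350,220:345,::-1]
cv2.imwrite('pics/ind.png',np.hstack([cv2.resize(im,(396,360)),cv2.resize(im2,(375,360))]))
E
```

```text
rod [629.7 387.6  32. ] [585.7 386.7] 1.0919524890317431 116.34615339939486 462
rod [633.3 285.4  32. ] [589.5 281.6] 4.967271902722974 119.72547522182812 457
rod [369.9 381.9  32. ] [413.8 378.3] 175.33607725687273 117.5694971823048 434
red 101 [356.8 231.8] [352 227  11  11] [ 501.3 -273.1   72. ]
yellow 111 [401. 229.] [396 224  11  11] [ 510.7 -390.9   72. ]
white 113 [371.5 231. ] [366 226  12  11] [ 504.2 -312.1   72. ]
side red 128 [266. 279.] [259 273  15  13] [ 502.9 -278.4   72. ]
side green 147 [280.7 306.5] [274 299  15  15] [ 509.3 -358.    72. ]
side yellow 118 [287.9 319.4] [281 314  15  12] [ 512.5 -393.5   72. ]
side white 75 [336.2 239.4] [330 235  12  11] [ 715.7 -235.2   72. ]
side white 422 [267.3 252.5] [244 242  50  22] [ 533.5 -208.6   72. ]
side white 74 [312.5 276.4] [298 252  31  50] [ 612.1 -312.1   72. ]
side white 87 [277.9 276.9] [268 261  21  36] [ 532.4 -283.3   72. ]
side white 40 [248.5 278.8] [245 275   8   9] [ 463.2 -262.8   72. ]
side white 153 [273.2 292.4] [266 285  15  15] [ 506.1 -318.1   72. ]
side white 104 [257.4 296.2] [251 287  14  19] [ 467.3 -313.9   72. ]
side white 107 [275.1 330.7] [269 321  13  20] [ 475.1 -408.3   72. ]
top orange 984 [375.2 233.3] [327 186  95  80]
side orange 1180 [271.7 289.5] [230 239 109  92]
bin px [[197.2 271.9]
 [208.3 149.9]
 [296.9 158. ]
 [285.8 280. ]]
[[ 388.8  131.2  125. ]
 [ 697.   115.9  125. ]
 [ 681.1 -110.6  125. ]
 [ 374.6  -85.5  125. ]] [535.4  12.8 125. ]
[[ 694.4  108.8  125. ]
 [ 678.4 -105.7  125. ]
 [ 376.9  -83.4  125. ]
 [ 391.1  129.3  125. ]] [535.2  12.3 125. ]
```

View pics/ind.png

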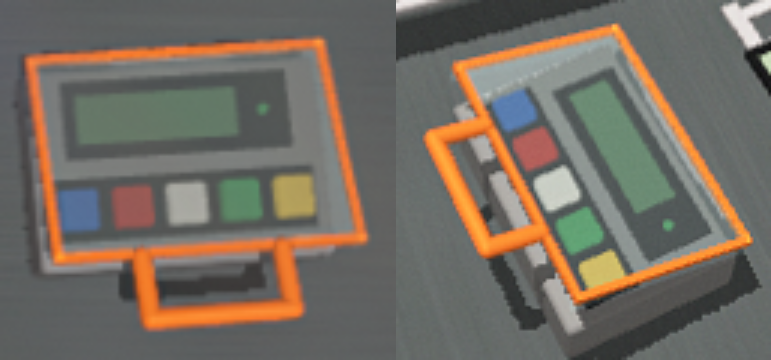

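```bash
cat >> h.py <<'E'
def tri(d,a,e,b):
    o1,v1=ray(d,[a]);o2,v2=ray(e,[b]);v1=v1[0];v2=v2[0]
    A=np.c_[v1,-v2];t=np.linalg.lstsq(A,o2-o1,rcond=None)[0]
    p,q=o1+t[0]*v1,o2+t[1]*v2
    return (p+q)/2,np.linalg.norm(p-q)
def to(P,yang=None):
    """shift in tool axes and turn about tool z for TCP target P, tool y along world angle yang (deg, mod 180)"""
    s=r.sense(); q=s['ee_rot'];M=R.from_quat([q[1],q[2],q[3],q[0]]).as_matrix()
    sh=M.T@(np.array(P,float)-s['position'])
    ya=np.degrees(np.arctan2(M[1,1],M[0,1])); w=0 if yang is None else -((yang-ya+90)%180-90)
    print('t %.2f pos'%s['clock'],np.round(s['position'],1),'F',np.round(s['contact_force'],1),'w %.2f gf %.1f'%(s['width'],s['grip_force']),'yang %.1f tilt %.1f'%(ya,np.degrees(np.arccos(-M[2,2]))),'| shift',np.round(sh,1),'turn z %.1f'%w)
E
python3 - <<'E'
from h import *
np.set_printoptions(precision=1,suppress=True)
d=grab('top'); e=grab('side')
print('bar',tri(d,(381.7,263.3),e,(240.7,294)))
for c,b in(((356.8,231.8),(266,279)),((371.5,231),(273.2,292.4)),((401,229),(287.9,319.4))): print('key',tri(d,c,e,b))
D=[b[1] for b in blobs(d,orange,10,(88,160,178,300))]; E=[b[1] for b in blobs(e,orange,8,(140,100,262,180))]
for c in D:
    print('dot',min((tri(d,c,e,b) for b in E),key=lambda t:t[1]))
# indicator panel corners (cover): hinge corners
x=np.array([.9967,.0815,0]);y=np.array([-.0815,.9967,0]);c=np.array([505.2,-314.5,0]);H=c+105*x+[0,0,64]
print('H',H)
for th in(0,.1,.2,.3,.35):
    ph=th+.0616;print(th,H-203*np.cos(ph)*x+[0,0,203*np.sin(ph)])
to([408,-323,200],4.7)
E
```

```text
bar (array([ 421.8, -322.2,  128. ]), np.float64(6.022677945623541))
key (array([ 503.2, -274.9,   65.3]), np.float64(2.37050365899462))
key (array([ 506.3, -314.3,   64.2]), np.float64(2.8704873871818566))
key (array([ 512.2, -392.1,   68.8]), np.float64(2.205983034058723))
dot (array([631.1, 387.1,  33. ]), np.float64(3.1153535815385074))
dot (array([634.8, 285.5,  31.1]), np.float64(2.5274282994437867))
dot (array([371.2, 382.1,  31.1]), np.float64(2.6382542736370547))
H [ 609.9 -305.9   64. ]
0 [ 407.9 -322.5   76.5]
0.1 [ 410.2 -322.3   96.7]
0.2 [ 414.4 -321.9  116.5]
0.3 [ 420.6 -321.4  135.8]
0.35 [ 424.4 -321.1  145.2]
t 0.30 pos [186.9 570.1 244.9] F [-0.2 -0.1  0.7] w 1.00 gf 0.0 yang 71.9 tilt 0.0 | shift [-488.3 -779.7   45.4] turn z 67.2
```

Request:
{"name": "move_arm", "arguments": {
  "targets": "-0.034 0.011 0 0 0 0;-0.034 0.011 0 0 0 0;-0.034 0.011 0 0 0 0;-0.034 0.011 0 0 0 0;-0.034 0.011 0 0 0 0",
  "grip": 0.2
}}

```text
clock: 0.72
position: [367.1, 569.2, 245.2]
ee_rot: [-0.0, 0.158, 0.988, -0.0]
contact_force: [-0.0, -0.0, 0.6]
width: 0.4
grip_force: 0.0
```

Request:
{"name": "move_arm", "arguments": {
  "targets": "-0.034 0.011 0 0 0 0;-0.034 0.011 0 0 0 0;-0.012 -0.038 0 0 0 0;-0.012 -0.038 0 0 0 0;-0.012 -0.038 0 0 0 0"
}}

```text
clock: 1.13
position: [436.9, 448.8, 240.7]
ee_rot: [-0.002, 0.158, 0.987, -0.003]
contact_force: [0.6, -0.2, 0.6]
width: 0.4
grip_force: 0.0
```

Request:
{"name": "move_arm", "arguments": {
  "targets": "-0.012 -0.038 0 0 0 0;-0.012 -0.038 0 0 0 0;-0.012 -0.038 0 0 0 0;-0.012 -0.038 0 0 0 0;-0.012 -0.038 0 0 0 0"
}}

```text
clock: 1.55
position: [433.1, 248.6, 245.2]
ee_rot: [0.0, 0.158, 0.988, 0.0]
contact_force: [0.8, -0.6, 0.5]
width: 0.4
grip_force: 0.0
```

Request:
{"name": "move_arm", "arguments": {
  "targets": "-0.012 -0.038 0 0 0 0;-0.012 -0.038 0 0 0 0;-0.012 -0.038 0 0 0 0;-0.012 -0.038 0 0 0 0;-0.012 -0.038 0 0 0 0"
}}

```text
clock: 1.97
position: [430.9, 49.4, 245.5]
ee_rot: [0.0, 0.158, 0.988, 0.0]
contact_force: [1.0, 1.1, -0.8]
width: 0.401
grip_force: 0.0
```

Request:
{"name": "move_arm", "arguments": {
  "targets": "-0.012 -0.038 0 0 0 0;-0.012 -0.038 0 0 0 0;-0.012 -0.038 0 0 0 0;-0.012 -0.038 0 0 0 0;-0.012 -0.038 0 0 0 0"
}}

```text
clock: 2.38
position: [428.7, -150.0, 245.6]
ee_rot: [0.0, 0.158, 0.987, -0.0]
contact_force: [0.8, 0.8, 0.4]
width: 0.403
grip_force: 0.0
```

Request:
{"name": "move_arm", "arguments": {
  "targets": "0 0 0 0 0 7;0 0 0 0 0 7;0 0 0 0 0 7;0 0 0 0 0 7;0 0 0 0 0 7"
}}

```text
clock: 2.8
position: [429.1, -148.3, 245.3]
ee_rot: [0.0, 0.45, 0.893, 0.0]
contact_force: [0.2, -0.0, -0.2]
width: 0.404
grip_force: 0.0
```

Request:
{"name": "move_arm", "arguments": {
  "targets": "0 0 0 0 0 7;0 0 0 0 0 7;0 0 0 0 0 6;0 0 0 0 0 6;0 0 0 0 0 6"
}}

```text
clock: 3.22
position: [429.2, -148.0, 245.3]
ee_rot: [0.0, 0.678, 0.735, 0.0]
contact_force: [0.7, 0.8, -0.0]
width: 0.403
grip_force: 0.0
```

```bash
python3 -c "
from h import *
to([420,-322,165],4.7)"
```

```text
t 3.22 pos [ 429.2 -148.   245.3] F [ 0.7  0.8 -0. ] w 0.40 gf 0.0 yang 4.6 tilt 0.0 | shift [-172.7  -23.    80.3] turn z -0.1
```

Request:
{"name": "move_arm", "arguments": {
  "targets": "-0.035 -0.0046 0 0 0 0;-0.035 -0.0046 0 0 0 0;-0.035 -0.0046 0 0 0 0;-0.034 -0.0046 0 0 0 0;-0.034 -0.0046 0 0 0 0",
  "grip": 0
}}

```text
clock: 3.63
position: [420.6, -324.0, 245.4]
ee_rot: [0.0, 0.677, 0.736, 0.0]
contact_force: [1.3, -0.2, -0.3]
width: 0.502
grip_force: 0.0
```

Request:
{"name": "move_arm", "arguments": {
  "targets": "0 0 0.025 0 0 0;0 0 0.025 0 0 0;0 0 0.01 0 0 0;0 0 0 0 0 0"
}}

```text
clock: 3.97
position: [419.8, -321.5, 181.7]
ee_rot: [-0.003, 0.677, 0.736, -0.0]
contact_force: [-0.2, 0.6, -0.4]
width: 0.502
grip_force: 0.0
```

```bash
python3 - <<'E'
from h import *
to([420,-322,124],4.7)
a=grab('top')['frame'][175:295,320:440,::-1];b=grab('side')['frame'][210:330,190:310,::-1]
cv2.imwrite('pics/pre.png',np.hstack([cv2.resize(a,(400,400)),cv2.resize(b,(400,400))]))
E
```

```text
t 3.97 pos [ 419.8 -321.5  181.7] F [-0.2  0.6 -0.4] w 0.50 gf 0.0 yang 4.8 tilt 0.4 | shift [-0.8  0.4 57.7] turn z 0.1
```

View pics/pre.png

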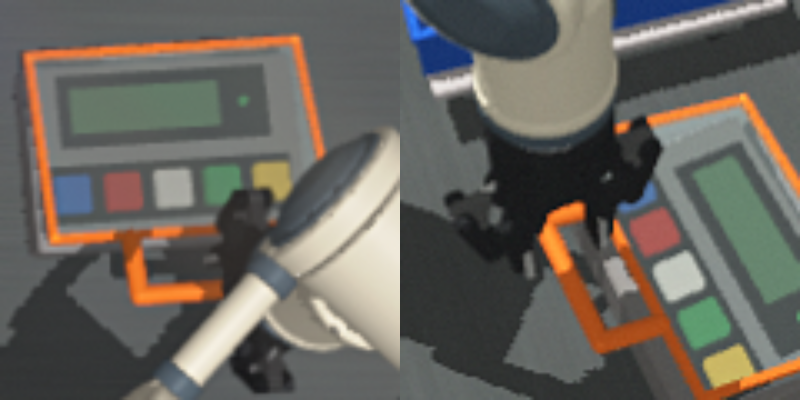

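Request:
{"name": "move_arm", "arguments": {
  "targets": "0 0 0.02 0 0 0;0 0 0.02 0 0 0;0 0 0.016 0 0 0;0 0 0 0 0 0"
}}

```text
clock: 4.4
position: [420.5, -321.4, 127.7]
ee_rot: [-0.001, 0.676, 0.737, -0.0]
contact_force: [1.2, -0.1, -1.5]
width: 0.501
grip_force: 0.0
```

Request:
{"name": "move_arm", "arguments": {
  "targets": "0 0 0 0 0 0;0 0 0 0 0 0;0 0 0 0 0 0;0 0 0 0 0 0;0 0 0 0 0 0",
  "grip": 1,
  "grip_force": 30
}}

```text
clock: 4.82
position: [424.5, -322.6, 131.9]
ee_rot: [0.004, 0.676, 0.737, 0.002]
contact_force: [12.0, 0.2, -2.8]
width: 0.152
grip_force: 31.2
```

```bash
python3 - <<'E'
from h import *
to([420,-322,124],4.7)
E
```

```text
t 4.82 pos [ 424.5 -322.6  131.9] F [12.   0.2 -2.8] w 0.15 gf 31.2 yang 4.9 tilt 0.5 | shift [ 1.  -4.5  7.9] turn z 0.2
```

```bash
python3 - <<'E'
import numpy as np
p=np.linspace(.365,1.98,21)
for a,b in zip(p,p[1:]): print('0 %.4f %.4f'%(.203*(np.cos(a)-np.cos(b)),-.203*(np.sin(b)-np.sin(a))))
E
```

```text
0 0.0065 -0.0151
0 0.0077 -0.0145
0 0.0088 -0.0138
0 0.0099 -0.0131
0 0.0109 -0.0122
0 0.0119 -0.0113
0 0.0127 -0.0103
0 0.0135 -0.0093
0 0.0142 -0.0081
0 0.0148 -0.0070
0 0.0153 -0.0057
0 0.0158 -0.0045
0 0.0161 -0.0032
0 0.0163 -0.0019
0 0.0164 -0.0006
0 0.0164 0.0008
0 0.0163 0.0021
0 0.0160 0.0034
0 0.0157 0.0047
0 0.0153 0.0059
```

Request:
{"name": "move_arm", "arguments": {
  "targets": "0 0.004 -0.007 0 0 0;0 0.0065 -0.015 0 0 0;0 0.0077 -0.0145 0 0 0;0 0.0088 -0.0138 0 0 0;0 0 0 0 0 0"
}}

```text
clock: 5.23
position: [449.5, -320.5, 183.8]
ee_rot: [0.003, 0.676, 0.737, 0.0]
contact_force: [-0.0, 0.5, 2.3]
width: 0.15
grip_force: 30.7
```

Request:
{"name": "move_arm", "arguments": {
  "targets": "0 0.0099 -0.0131 0 0 0;0 0.0109 -0.0122 0 0 0;0 0.0119 -0.0113 0 0 0;0 0 0 0 0 0"
}}

```text
clock: 5.57
position: [480.2, -318.0, 220.6]
ee_rot: [0.001, 0.677, 0.736, -0.001]
contact_force: [-8.1, 2.2, 9.9]
width: 0.144
grip_force: 31.2
```

```bash
python3 - <<'E'
from h import *
H=np.array([612,-306,64]);x=np.array([.9967,.0815,0])
s=r.sense();g=s['position']+[0,0,5]-H;print(np.hypot(g@x,g[2]),np.arctan2(g[2],-g@x)-.0616)
to([420,-322,124],4.7)
E
```

```text
208.85660195849997 0.8229177217961751
t 5.57 pos [ 480.2 -318.   220.6] F [-8.1  2.2  9.9] w 0.14 gf 31.2 yang 4.8 tilt 0.2 | shift [  1.4 -60.4  96.5] turn z 0.1
```

Request:
{"name": "move_arm", "arguments": {
  "targets": "0 0.0117 -0.0113 0 0 0;0 0.0125 -0.0103 0 0 0;0 0.0132 -0.0091 0 0 0;0 0.0138 -0.008 0 0 0;0 0 0 0 0 0"
}}

```text
clock: 5.98
position: [532.6, -313.4, 257.7]
ee_rot: [0.002, 0.676, 0.737, 0.0]
contact_force: [-1.9, -0.3, 6.0]
width: 0.147
grip_force: 30.8
```

Request:
{"name": "move_arm", "arguments": {
  "targets": "0 0.0153 -0.0057 0 0 0;0 0.0158 -0.0045 0 0 0;0 0.0161 -0.0032 0 0 0;0 0 0 0 0 0"
}}

```text
clock: 6.32
position: [579.9, -309.6, 271.7]
ee_rot: [0.003, 0.676, 0.737, 0.0]
contact_force: [0.4, -1.3, 7.3]
width: 0.155
grip_force: 19.1
```

```bash
python3 - <<'E'
from h import *
x=np.array([.9967,.0815,0])
s=r.sense()
for hx in (609,612):
  g=s['position']+[0,0,5]-np.array([hx,-306,64]);print(np.hypot(g@x,g[2]),np.arctan2(g[2],-g@x)-.0616)
to([420,-322,124],4.7); print(s['qpos'])
E
```

```text
214.6597434485413 1.3723118348311574
215.08816252789532 1.3585396958917557
t 6.32 pos [ 579.9 -309.6  271.7] F [ 0.4 -1.3  7.3] w 0.15 gf 19.1 yang 4.9 tilt 0.4 | shift [   1.9 -161.1  146.8] turn z 0.2
[-5.41942543e-01  2.52994109e-01  1.00368398e+00 -4.63518961e-04
  1.87835390e+00 -6.27073377e-01]
```

Request:
{"name": "move_arm", "arguments": {
  "targets": "0 0 0.004 0 0 0;0 0 0.004 0 0 0;0 0 0 0 0 0"
}}

```text
clock: 6.57
position: [579.1, -309.8, 270.6]
ee_rot: [0.008, 0.676, 0.736, 0.002]
contact_force: [-2.5, 0.2, 26.7]
width: 0.143
grip_force: 29.5
```

```bash
python3 - <<'E'
from h import *
to([420,-322,124],4.7)
a=grab('top')['frame'][130:290,290:450,::-1];b=grab('side')['frame'][160:320,210:370,::-1]
cv2.imwrite('pics/mid.png',np.hstack([cv2.resize(a,(400,400)),cv2.resize(b,(400,400))]))
E
```

```text
t 6.57 pos [ 579.1 -309.8  270.6] F [-2.5  0.2 26.7] w 0.14 gf 29.5 yang 4.9 tilt 0.9 | shift [   2.7 -161.5  144.5] turn z 0.2
```

View pics/mid.png

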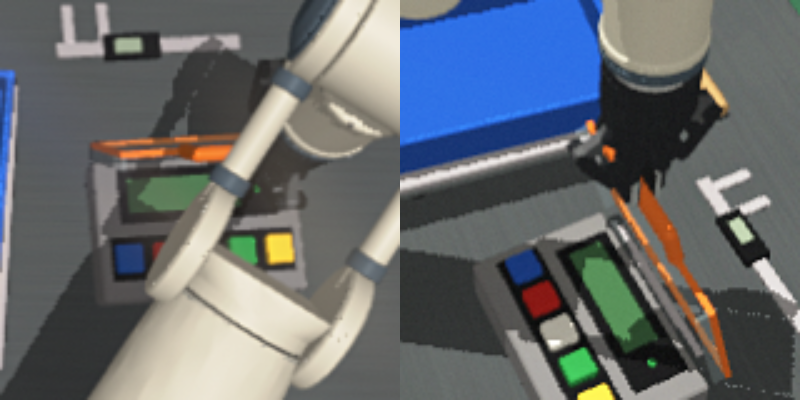

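Request:
{"name": "move_arm", "arguments": {
  "targets": "0 0 0 0 0 0;0 0 0 0 0 0;0 0 0 0 0 0",
  "grip": 0.4
}}

```text
clock: 6.92
position: [578.1, -309.0, 260.1]
ee_rot: [0.0, 0.677, 0.736, 0.0]
contact_force: [-0.2, 0.1, -1.4]
width: 0.3
grip_force: 0.0
```

```bash
python3 - <<'E'
from h import *
to([580,-309.6,259],4.7)
E
```

```text
t 6.92 pos [ 578.1 -309.   260.1] F [-0.2  0.1 -1.4] w 0.30 gf 0.0 yang 4.9 tilt 0.0 | shift [-0.7  1.8  1.1] turn z 0.2
```

Request:
{"name": "move_arm", "arguments": {
  "targets": "0 0 0 0 0 0;0 0 0 0 0 0;0 0 0 0 0 0;0 0 0 0 0 0",
  "grip": 1,
  "grip_force": 20
}}

```text
clock: 7.25
position: [578.2, -309.0, 259.1]
ee_rot: [-0.001, 0.677, 0.736, -0.0]
contact_force: [-1.3, -0.1, -2.9]
width: 0.155
grip_force: 20.1
```

Request:
{"name": "move_arm", "arguments": {
  "targets": "0 0.0163 -0.0016 0 0 0;0 0.0164 -0.0003 0 0 0;0 0.0164 0.0008 0 0 0;0 0.0163 0.0021 0 0 0;0 0 0 0 0 0"
}}

```text
clock: 7.67
position: [646.1, -303.4, 259.6]
ee_rot: [0.002, 0.676, 0.737, 0.001]
contact_force: [2.3, -1.0, 3.1]
width: 0.154
grip_force: 22.1
```

```bash
python3 - <<'E'
from h import *
x=np.array([.9967,.0815,0])
s=r.sense()
for hx in (609,612):
  g=s['position']+[0,0,5]-np.array([hx,-306,64]);print(np.hypot(g@x,g[2]),np.arctan2(g[2],-g@x)-.0616)
to([420,-322,124],4.7); print(s['qpos'])
E
```

```text
204.02975304277012 1.6926452546717552
203.5055307207107 1.6781983277264072
t 7.67 pos [ 646.1 -303.4  259.6] F [ 2.3 -1.   3.1] w 0.15 gf 22.1 yang 4.9 tilt 0.2 | shift [   1.  -227.3  134.9] turn z 0.2
[-4.86730890e-01  4.20457107e-01  8.20963726e-01  2.22109679e-04
  1.89683856e+00 -5.72366286e-01]
```

Request:
{"name": "move_arm", "arguments": {
  "targets": "0 0.0155 0.0034 0 0 0;0 0.0152 0.0046 0 0 0;0 0.0148 0.0057 0 0 0;0 0 0 0 0 0;0 0 0 0 0 0"
}}

```text
clock: 8.08
position: [690.9, -299.7, 246.2]
ee_rot: [0.002, 0.676, 0.737, 0.001]
contact_force: [5.0, -0.5, 2.8]
width: 0.153
grip_force: 23.0
```

```bash
python3 - <<'E'
from h import *
x=np.array([.9967,.0815,0])
s=r.sense()
for hx in (609,612):
  g=s['position']+[0,0,5]-np.array([hx,-306,64]);print(np.hypot(g@x,g[2]),np.arctan2(g[2],-g@x)-.0616)
to([420,-322,124],4.7); print(s['qpos'])
E
```

```text
204.40925180873157 1.922783430466841
203.22598570233606 1.9093103858553016
t 8.08 pos [ 690.9 -299.7  246.2] F [ 5.  -0.5  2.8] w 0.15 gf 23.0 yang 4.9 tilt 0.3 | shift [   1.2 -272.3  121.1] turn z 0.2
[-4.54677837e-01  5.42371097e-01  6.85481782e-01  5.97497928e-04
  1.90932086e+00 -5.40106466e-01]
```

Request:
{"name": "move_arm", "arguments": {
  "targets": "0 0 0 0 0 0;0 0 0 0 0 0;0 0 -0.03 0 0 0;0 0 -0.03 0 0 0;0 0 0 0 0 0",
  "grip": 0.3
}}

```text
clock: 8.5
position: [688.7, -299.8, 312.7]
ee_rot: [0.004, 0.677, 0.736, 0.001]
contact_force: [-0.4, 0.5, 2.3]
width: 0.353
grip_force: 0.0
```

Request:
{"name": "move_arm", "arguments": {
  "targets": "0.02 -0.035 0 0 0 0;0.02 -0.035 0 0 0 0;0.02 -0.035 0 0 0 0;0.02 -0.035 0 0 0 0;0.02 -0.035 0 0 0 0",
  "grip": 1
}}

```text
clock: 8.92
position: [508.5, -216.1, 305.0]
ee_rot: [-0.001, 0.677, 0.736, -0.0]
contact_force: [-0.1, -0.3, 1.3]
width: -0.002
grip_force: 0.0
```

Request:
{"name": "move_arm", "arguments": {
  "targets": "0.025 -0.03 0 0 0 0;0.025 -0.03 0 0 0 0;0.025 -0.03 0 0 0 0;0 0 0 0 0 0;0 0 0 0 0 0"
}}

```text
clock: 9.33
position: [413.2, -148.9, 306.8]
ee_rot: [0.001, 0.676, 0.737, 0.0]
contact_force: [-1.1, -0.5, -1.2]
width: -0.003
grip_force: 0.0
```

```bash
python3 - <<'E'
from h import *
np.set_printoptions(precision=1,suppress=True)
to([505,-316,120],4.7)
d=grab('top','top1');e=grab('side')
cols=dict(blue=lambda h,s,v:(h>100)&(h<125)&(s>120)&(v>90),red=lambda h,s,v:((h<4)|(h>172))&(s>110)&(v>90),green=lambda h,s,v:(h>50)&(h<75)&(s>130)&(v>100),yellow=lambda h,s,v:(h>20)&(h<34)&(s>110)&(v>110))
for n,f in cols.items():
    A=blobs(d,f,40,(325,180,425,260));B=blobs(e,f,40,(225,235,345,345))
    for a in A: print(n,a[0],a[1],a[2],onz(d,[a[1]],72)[0])
    for a in B: print(' side',n,a[0],a[1],a[2],onz(e,[a[1]],72)[0])
cv2.imwrite('pics/open.png',np.hstack([cv2.resize(d['frame'][130:290,290:450,::-1],(400,400)),cv2.resize(e['frame'][160:350,180:370,::-1],(400,400))]))
E
```

```text
t 9.33 pos [ 413.2 -148.9  306.8] F [-1.1 -0.5 -1.2] w -0.00 gf 0.0 yang 4.9 tilt 0.2 | shift [-174.    76.9  187.3] turn z 0.2
 side blue 131 [259.  266.3] [252 260  15  14] [ 499.4 -239.    72. ]
 side red 147 [265.9 279.1] [259 272  15  15] [ 502.6 -278.6   72. ]
green 96 [387.1 229.4] [382 225  11  11] [ 508.9 -353.5   72. ]
 side green 154 [280.7 306.2] [273 299  16  15] [ 509.6 -357.4   72. ]
yellow 122 [401.1 229.1] [396 224  12  12] [ 510.4 -391.2   72. ]
 side yellow 178 [288.6 320.8] [281 313  16  16] [ 512.8 -397.1   72. ]
```

View pics/open.png

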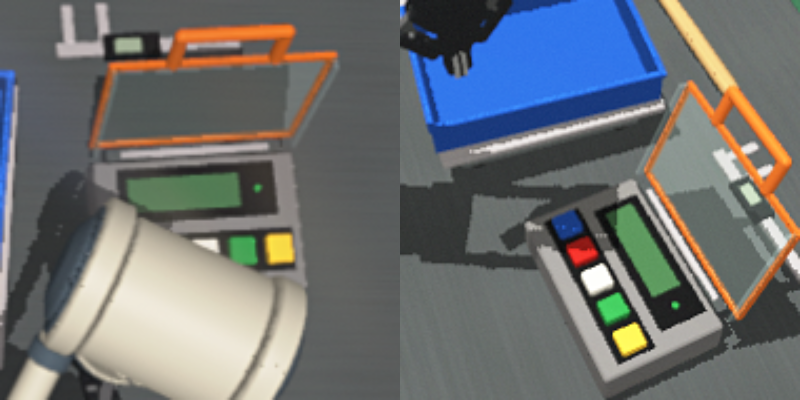

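Request:
{"name": "move_arm", "arguments": {
  "targets": "-0.0268 0.0156 0.015 0 0 0;-0.0268 0.0156 0.015 0 0 0;-0.0268 0.0156 0.015 0 0 0;-0.0268 0.0156 0.015 0 0 0;-0.0268 0.0156 0.015 0 0 0"
}}

```text
clock: 9.85
position: [505.1, -279.0, 228.6]
ee_rot: [-0.001, 0.677, 0.736, -0.0]
contact_force: [0.0, -0.2, 1.9]
width: 0.001
grip_force: 0.0
```

Request:
{"name": "move_arm", "arguments": {
  "targets": "0 0 0.03 0 0 0;0 0 0.03 0 0 0;0 0 0.03 0 0 0;0 0 0.02 0 0 0;0 0 0 0 0 0"
}}

```text
clock: 10.27
position: [501.8, -276.1, 113.1]
ee_rot: [-0.006, 0.677, 0.736, -0.001]
contact_force: [-0.3, 1.0, -1.1]
width: 0.001
grip_force: 0.0
```

```bash
python3 - <<'E'
from h import *
to([502.5,-276,79],4.7)
E
```

```text
t 10.27 pos [ 501.8 -276.1  113.1] F [-0.3  1.  -1.1] w 0.00 gf 0.0 yang 4.8 tilt 0.7 | shift [-0.2  1.1 34.1] turn z 0.1
```

Request:
{"name": "move_arm", "arguments": {
  "targets": "0 0 0.01 0 0 0;0 0 0 0 0 0;0 0 0 0 0 0;0 0 0 0 0 0"
}}

```text
clock: 10.6
position: [504.6, -277.3, 112.8]
ee_rot: [0.001, 0.677, 0.736, 0.0]
contact_force: [0.5, 0.2, -0.3]
width: 0.003
grip_force: 0.0
```

Request:
{"name": "move_arm", "arguments": {
  "targets": "0 -0.002 0.014 0 0 0;0 0 0.009 0 0 0;0 0 0.006 0 0 0;0 0 0.005 0 0 0;0 0 0 0 0 0"
}}

```text
clock: 11.02
position: [502.1, -277.2, 80.8]
ee_rot: [0.001, 0.677, 0.736, 0.0]
contact_force: [-5.5, 3.3, 14.8]
width: -0.0
grip_force: 7.8
```

Request:
{"name": "move_arm", "arguments": {
  "targets": "0 0 0 0 0 0;0 0 0 0 0 0;0 0 0 0 0 0"
}}

```text
clock: 11.27
position: [502.1, -277.1, 80.9]
ee_rot: [0.001, 0.677, 0.736, 0.0]
contact_force: [-6.3, 4.2, 15.6]
width: -0.001
grip_force: 7.6
```

Request:
{"name": "move_arm", "arguments": {
  "targets": "0 0 -0.015 0 0 0;0 0 -0.02 0 0 0;-0.03 0 0 0 0 0;-0.03 0 0 0 0 0;-0.03 0 0 0 0 0"
}}

```text
clock: 11.68
position: [510.0, -367.5, 113.3]
ee_rot: [0.001, 0.676, 0.737, 0.0]
contact_force: [-0.1, -0.0, 0.7]
width: 0.0
grip_force: 0.0
```

Request:
{"name": "move_arm", "arguments": {
  "targets": "-0.028 0 0 0 0 0;0 0 0 0 0 0;0 0 0 0 0 0;0 0 0 0 0 0"
}}

```text
clock: 12.02
position: [511.7, -394.1, 111.8]
ee_rot: [-0.0, 0.677, 0.736, 0.0]
contact_force: [-0.1, 0.7, 0.1]
width: 0.001
grip_force: 0.0
```

```bash
python3 - <<'E'
from h import *
to([511.5,-394.5,79],4.7)
E
```

```text
t 12.02 pos [ 511.7 -394.1  111.8] F [-0.1  0.7  0.1] w 0.00 gf 0.0 yang 4.8 tilt 0.0 | shift [-0.4 -0.2 32.8] turn z 0.1
```

Request:
{"name": "move_arm", "arguments": {
  "targets": "0 0 0.014 0 0 0;0 0 0.008 0 0 0;0 0 0.006 0 0 0;0 0 0.005 0 0 0;0 0 0 0 0 0"
}}

```text
clock: 12.43
position: [511.8, -393.3, 80.9]
ee_rot: [-0.0, 0.676, 0.737, 0.0]
contact_force: [-3.9, 4.9, 11.7]
width: 0.002
grip_force: 6.1
```

Request:
{"name": "move_arm", "arguments": {
  "targets": "0 0 0 0 0 0;0 0 0 0 0 0;0 0 0 0 0 0"
}}

```text
clock: 12.68
position: [511.7, -393.3, 80.9]
ee_rot: [-0.0, 0.676, 0.737, 0.0]
contact_force: [-4.5, 6.7, 11.7]
width: 0.001
grip_force: 5.6
```

```bash
python3 - <<'E'
from h import *
to([511.5,-394.5,79],4.7)
E
```

```text
t 12.68 pos [ 511.7 -393.3   80.9] F [-4.5  6.7 11.7] w 0.00 gf 5.6 yang 4.9 tilt 0.0 | shift [-1.2 -0.3  1.9] turn z 0.2
```

Request:
{"name": "move_arm", "arguments": {
  "targets": "0 0 -0.015 0 0 0;0 0 -0.03 0 0 0;0 0 -0.035 0 0 0;0 0 -0.035 0 0 0;0 0 -0.035 0 0 0"
}}

```text
clock: 13.1
position: [511.5, -393.6, 229.5]
ee_rot: [-0.001, 0.676, 0.737, -0.0]
contact_force: [-0.1, -0.4, -0.6]
width: -0.003
grip_force: 0.0
```

Request:
{"name": "move_arm", "arguments": {
  "targets": "0.039 0.007 0 0 0 0;0.039 0.007 0 0 0 0;0.039 0.007 0 0 0 0;0.039 0.007 0 0 0 0;0.039 0.007 0 0 0 0",
  "grip": 0
}}

```text
clock: 13.52
position: [529.7, -195.0, 228.2]
ee_rot: [-0.0, 0.676, 0.736, -0.0]
contact_force: [1.3, 0.2, 0.4]
width: 0.504
grip_force: 0.0
```

Request:
{"name": "move_arm", "arguments": {
  "targets": "0.039 0.007 0 0 0 0;0.039 0.007 0 0 0 0;0.039 0.007 0 0 0 0;0.039 0.007 0 0 0 0;0.039 0.007 0 0 0 0"
}}

```text
clock: 13.93
position: [547.9, 2.4, 228.3]
ee_rot: [-0.0, 0.676, 0.737, -0.0]
contact_force: [0.8, -0.1, -0.5]
width: 0.498
grip_force: 0.0
```

Request:
{"name": "move_arm", "arguments": {
  "targets": "0.039 0.007 0 0 0 0;0.039 0.007 0 0 0 0;0.039 0.007 0 0 0 0;0.039 0.007 0 0 0 0;0.039 0.007 0 0 0 0"
}}

```text
clock: 14.35
position: [566.1, 199.6, 228.3]
ee_rot: [-0.0, 0.676, 0.737, -0.0]
contact_force: [0.8, -0.5, 0.1]
width: 0.501
grip_force: 0.0
```

Request:
{"name": "move_arm", "arguments": {
  "targets": "0 0 0 0 0 -7;0 0 0 0 0 -7;0 0 0 0 0 -7;0 0 0 0 0 -7;0 0 0 0 0 -7"
}}

```text
clock: 14.77
position: [566.3, 197.9, 228.0]
ee_rot: [-0.0, 0.421, 0.907, -0.0]
contact_force: [-0.5, 0.4, -0.1]
width: 0.498
grip_force: 0.0
```

Request:
{"name": "move_arm", "arguments": {
  "targets": "0 0 0 0 0 -7;0 0 0 0 0 -7;0 0 0 0 0 -7;0 0 0 0 0 -7;0 0 0 0 0 -7"
}}

```text
clock: 15.18
position: [566.4, 197.6, 228.1]
ee_rot: [-0.0, 0.128, 0.992, -0.0]
contact_force: [0.0, -0.1, 0.5]
width: 0.498
grip_force: 0.0
```

Request:
{"name": "move_arm", "arguments": {
  "targets": "0 0 0 0 0 -7;0 0 0 0 0 -7;0 0 0 0 0 -2;0 0 0 0 0 0"
}}

```text
clock: 15.52
position: [566.4, 197.6, 228.1]
ee_rot: [-0.001, -0.008, 1.0, -0.0]
contact_force: [-0.6, 0.2, -0.7]
width: 0.503
grip_force: 0.0
```

```bash
python3 - <<'E'
from h import *
np.set_printoptions(precision=1,suppress=True)
to([586,386.7,17],91)
d=grab('top','top2')
for x in rods(d): print('rod',*x)
E
```

```text
t 15.52 pos [566.4 197.6 228.1] F [-0.6  0.2 -0.7] w 0.50 gf 0.0 yang 91.0 tilt 0.1 | shift [-23.  188.8 211.1] turn z -0.0
rod [369.9 381.9  32. ] [413.9 380.6] 178.2304142841645 116.7217156873491 423
```

View pics/top2.png

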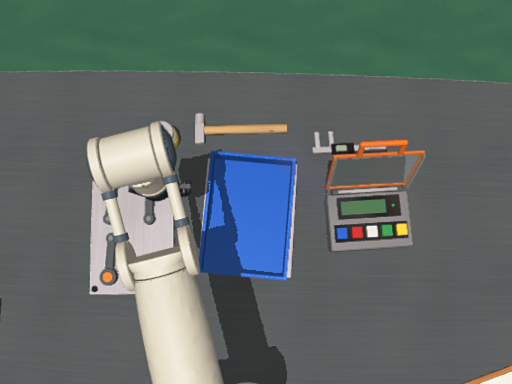

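Request:
{"name": "move_arm", "arguments": {
  "targets": "-0.009 0.028 0 0 0 0;-0.009 0.028 0 0 0 0;-0.009 0.028 0 0 0 -4;0 0 0.04 0 0 0;0 0 0.04 0 0 0"
}}

```text
clock: 15.98
position: [594.3, 284.4, 151.3]
ee_rot: [0.004, -0.043, 0.999, 0.001]
contact_force: [0.6, 0.5, -2.0]
width: 0.501
grip_force: 0.0
```

Request:
{"name": "move_arm", "arguments": {
  "targets": "0 0 0.03 0 0 0;0 0 0.02 0 0 0;0 0 0 0 0 0;0 0 0 0 0 0"
}}

```text
clock: 16.32
position: [591.7, 281.5, 97.5]
ee_rot: [-0.002, -0.042, 0.999, -0.001]
contact_force: [0.3, 0.0, 0.4]
width: 0.5
grip_force: 0.0
```

```bash
python3 - <<'E'
from h import *
np.set_printoptions(precision=1,suppress=True)
to([592,282,28],95)
e=grab('side')
for b in blobs(e,orange,6,(140,90,262,180)): print(b[0],b[1],onz(e,[b[1]],32))
cv2.imwrite('pics/b.png',cv2.resize(e['frame'][80:190,120:290,::-1],(680,440)))
E
```

```text
t 16.32 pos [591.7 281.5  97.5] F [0.3 0.  0.4] w 0.50 gf 0.0 yang 94.8 tilt 0.2 | shift [-0.6  0.6 69.5] turn z -0.2
30 [158.9 132.9] [[372.5 380.9  32. ]]
26 [242.7 131.6] [[636.9 285.4  32. ]]
```

View pics/b.png

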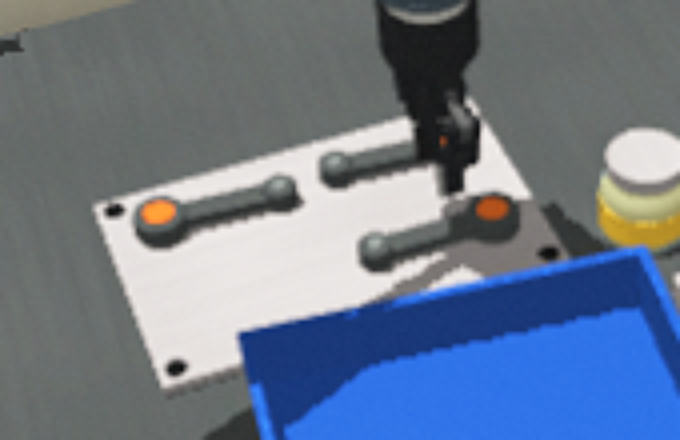

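Request:
{"name": "move_arm", "arguments": {
  "targets": "0 0 0.03 0 0 0;0 0 0.025 0 0 0;0 0 0.01 0 0 0;0 0 0.004 0 0 0;0 0 0 0 0 0"
}}

```text
clock: 16.78
position: [593.0, 281.8, 30.9]
ee_rot: [0.0, -0.042, 0.999, 0.0]
contact_force: [0.3, 0.4, 0.2]
width: 0.499
grip_force: 0.0
```

Request:
{"name": "move_arm", "arguments": {
  "targets": "0 0 0 0 0 0;0 0 0 0 0 0;0 0 0 0 0 0;0 0 0 0 0 0;0 0 0 0 0 0",
  "grip": 1,
  "grip_force": 90
}}

```text
clock: 17.2
position: [594.1, 282.4, 33.2]
ee_rot: [0.002, -0.042, 0.999, 0.001]
contact_force: [-0.5, 0.1, 6.2]
width: 0.229
grip_force: 89.5
```

```bash
python3 - <<'E'
from h import *
to([592,282,28],95)
E
```

```text
t 17.20 pos [594.1 282.4  33.2] F [-0.5  0.1  6.2] w 0.23 gf 89.5 yang 94.8 tilt 0.3 | shift [ 2.1 -0.2  5.2] turn z -0.2
```

Request:
{"name": "move_arm", "arguments": {
  "targets": "0 0 -0.015 0 0 0;0 0 -0.025 0 0 0;0 0 -0.035 0 0 0;0 0 -0.035 0 0 0;0 0 -0.035 0 0 0"
}}

```text
clock: 17.62
position: [592.0, 281.4, 175.3]
ee_rot: [-0.001, -0.042, 0.999, -0.0]
contact_force: [1.2, 0.9, -4.7]
width: 0.225
grip_force: 88.2
```

Request:
{"name": "move_arm", "arguments": {
  "targets": "0.009 -0.032 -0.01 0 0 0;0.009 -0.032 0 0 0 0;0.009 -0.032 0 0 0 0;0.009 -0.032 0 0 0 0;0.009 -0.032 0 0 0 0"
}}

```text
clock: 18.03
position: [560.4, 117.1, 184.4]
ee_rot: [-0.001, -0.043, 0.999, -0.0]
contact_force: [0.9, -0.5, -4.1]
width: 0.224
grip_force: 88.5
```

Request:
{"name": "move_arm", "arguments": {
  "targets": "0.009 -0.032 0 0 0 0;0.009 -0.032 0 0 0 0;0.009 -0.032 0 0 0 0;0.009 -0.032 0 0 0 0;0.009 -0.032 0 0 0 0"
}}

```text
clock: 18.45
position: [529.1, -46.2, 184.5]
ee_rot: [-0.0, -0.042, 0.999, 0.0]
contact_force: [-0.1, 0.8, -5.4]
width: 0.225
grip_force: 88.5
```

Request:
{"name": "move_arm", "arguments": {
  "targets": "0 0 0 0 0 4.3;0 0 0 0 0 4.3;0 0 0 0 0 0;0 0 0 0 0 0"
}}

```text
clock: 18.78
position: [529.7, -44.9, 184.6]
ee_rot: [-0.0, 0.032, 0.999, 0.0]
contact_force: [0.1, -0.6, -4.4]
width: 0.221
grip_force: 88.9
```

```bash
python3 - <<'E'
from h import *
to([531,-47.5,97],86.2)
e=grab('side')
cv2.imwrite('pics/c.png',cv2.resize(e['frame'][60:240,120:360,::-1],(720,540)))
E
```

```text
t 18.78 pos [529.7 -44.9 184.6] F [ 0.1 -0.6 -4.4] w 0.22 gf 88.9 yang 86.4 tilt 0.0 | shift [-1.5 -2.6 87.6] turn z 0.2
```

View pics/c.png

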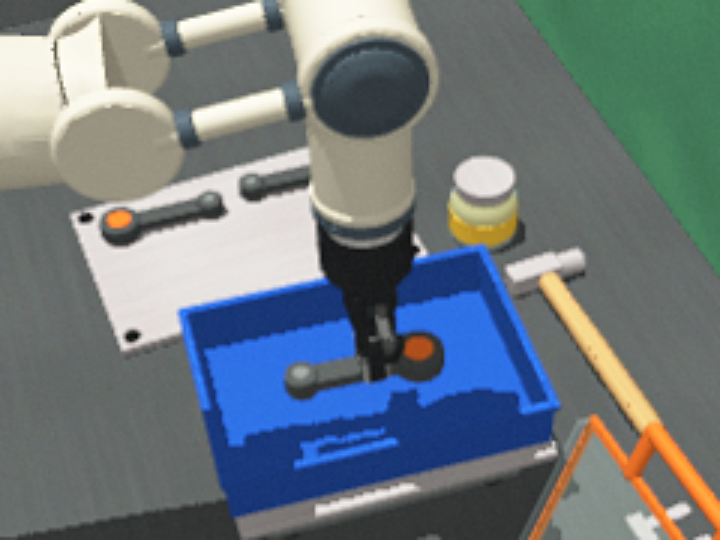

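Request:
{"name": "move_arm", "arguments": {
  "targets": "-0.001 -0.0025 0.03 0 0 0;0 0 0.03 0 0 0;0 0 0.02 0 0 0;0 0 0.004 0 0 0;0 0 0 0 0 0"
}}

```text
clock: 19.25
position: [529.7, -46.7, 99.0]
ee_rot: [-0.002, 0.032, 0.999, 0.0]
contact_force: [0.3, 0.2, -5.0]
width: 0.222
grip_force: 88.9
```

Request:
{"name": "move_arm", "arguments": {
  "targets": "0 0 0.003 0 0 0;0 0 0.002 0 0 0;0 0 0 0 0 0;0 0 0 0 0 0"
}}

```text
clock: 19.58
position: [531.5, -47.4, 97.3]
ee_rot: [0.001, 0.033, 0.999, -0.0]
contact_force: [-0.7, -0.7, -5.0]
width: 0.224
grip_force: 88.9
```

Request:
{"name": "move_arm", "arguments": {
  "targets": "0 0 0.002 0 0 0;0 0 0.001 0 0 0;0 0 0 0 0 0;0 0 0 0 0 0"
}}

```text
clock: 19.92
position: [531.6, -47.5, 95.2]
ee_rot: [0.001, 0.033, 0.999, -0.0]
contact_force: [-1.9, 0.9, 5.9]
width: 0.222
grip_force: 90.2
```

Request:
{"name": "move_arm", "arguments": {
  "targets": "0 0 0.001 0 0 0;0 0 0.001 0 0 0;0 0 0 0 0 0;0 0 0 0 0 0"
}}

```text
clock: 20.25
position: [531.6, -47.5, 95.1]
ee_rot: [0.002, 0.033, 0.999, -0.0]
contact_force: [-7.9, 0.6, 15.1]
width: 0.227
grip_force: 91.4
```

Request:
{"name": "move_arm", "arguments": {
  "targets": "0 0 -0.001 0 0 0;0 0 0 0 0 0;0 0 0 0 0 0",
  "grip": 0.25
}}

```text
clock: 20.5
position: [531.8, -47.3, 93.6]
ee_rot: [0.002, 0.033, 0.999, -0.0]
contact_force: [-2.0, 1.3, 6.6]
width: 0.372
grip_force: 3.2
```

Request:
{"name": "move_arm", "arguments": {
  "targets": "0 0 -0.02 0 0 0;0 0 -0.035 0 0 0;0 0 -0.035 0 0 0;0 0 -0.015 0 0 0;0 0 0 0 0 0"
}}

```text
clock: 20.92
position: [532.8, -47.7, 202.5]
ee_rot: [0.004, 0.033, 0.999, -0.001]
contact_force: [0.4, -0.4, 0.2]
width: 0.37
grip_force: 0.0
```

```bash
python3 - <<'E'
from h import *
np.set_printoptions(precision=1,suppress=True)
to([588,387,200],91)
d=grab('top','top3');e=grab('side')
for x in rods(d): print('rod',*x)
for b in blobs(e,orange,6,(140,90,320,230)): print(b[0],b[1],onz(e,[b[1]],32),onz(e,[b[1]],94))
E
```

```text
t 20.92 pos [532.8 -47.7 202.5] F [ 0.4 -0.4  0.2] w 0.37 gf 0.0 yang 86.2 tilt 0.5 | shift [-26.6 437.4   2.3] turn z -4.8
rod [629.7 387.6  32. ] [585.7 387. ] 0.7704484778482253 116.34615339939486 499
rod [369.9 381.9  32. ] [413.8 378.4] 175.37290022884352 117.5694971823048 511
31 [159.  132.9] [[372.8 380.9  32. ]] [[368.8 310.   94. ]]
45 [260.3 197.9] [[591.2  -3.4  32. ]] [[573.9 -50.9  94. ]]
62 [310.9 212.9] [[ 706.4 -106.2   32. ]] [[ 682.  -147.3   94. ]]
```

View pics/top3.png

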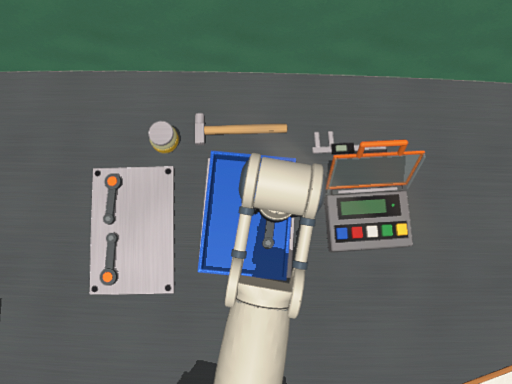

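Request:
{"name": "move_arm", "arguments": {
  "targets": "-0.0025 0.0395 0 0 0 0;-0.0025 0.0395 0 0 0 0;-0.0025 0.0395 0 0 0 0;-0.0025 0.0395 0 0 0 0;-0.0025 0.0395 0 0 0 0",
  "grip": 0
}}

```text
clock: 21.43
position: [555.5, 150.5, 194.3]
ee_rot: [-0.002, 0.033, 0.999, -0.0]
contact_force: [1.3, 0.3, 0.5]
width: 0.497
grip_force: 0.0
```

Request:
{"name": "move_arm", "arguments": {
  "targets": "-0.0025 0.0395 0 0 0 0;-0.0025 0.0395 0 0 0 0;-0.0025 0.0395 0 0 0 0;-0.0025 0.0395 0 0 0 0;-0.0025 0.0395 0 0 0 0"
}}

```text
clock: 21.85
position: [581.0, 346.9, 193.9]
ee_rot: [-0.002, 0.033, 0.999, -0.001]
contact_force: [0.6, -1.5, 1.2]
width: 0.504
grip_force: 0.0
```

Request:
{"name": "move_arm", "arguments": {
  "targets": "-0.0015 0.04 0 0 0 0;0 0 0.03 0 0 -4.8;0 0 0.03 0 0 0;0 0 0 0 0 0;0 0 0 0 0 0"
}}

```text
clock: 22.27
position: [583.9, 384.0, 131.8]
ee_rot: [-0.004, -0.009, 1.0, -0.002]
contact_force: [-0.7, -0.8, 0.0]
width: 0.5
grip_force: 0.0
```

```bash
python3 - <<'E'
from h import *
np.set_printoptions(precision=1,suppress=True)
to([588,387,29],91)
e=grab('side')
for b in blobs(e,orange,6,(140,90,262,180)): print(b[0],b[1],onz(e,[b[1]],32))
cv2.imwrite('pics/d.png',cv2.resize(e['frame'][70:190,120:290,::-1],(680,480)))
E
```

```text
t 22.27 pos [583.9 384.  131.8] F [-0.7 -0.8  0. ] w 0.50 gf 0.0 yang 91.0 tilt 0.5 | shift [ -4.9   3.4 102.7] turn z 0.0
23 [232.1 113.3] [[633.2 387.4  32. ]]
30 [159.  132.9] [[372.7 380.6  32. ]]
```

View pics/d.png

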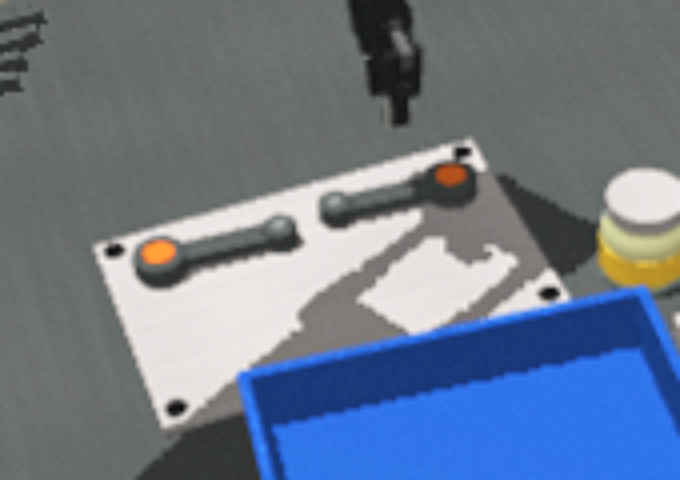

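Request:
{"name": "move_arm", "arguments": {
  "targets": "-0.004 0.003 0.03 0 0 0;0 0 0.03 0 0 0;0 0 0.025 0 0 0;0 0 0.012 0 0 0;0 0 0 0 0 0"
}}

```text
clock: 22.73
position: [588.9, 386.9, 37.9]
ee_rot: [-0.002, -0.009, 1.0, -0.001]
contact_force: [-0.6, 0.3, -0.3]
width: 0.502
grip_force: 0.0
```

Request:
{"name": "move_arm", "arguments": {
  "targets": "0 0 0.004 0 0 0;0 0 0 0 0 0;0 0 0 0 0 0"
}}

```text
clock: 22.98
position: [590.9, 388.6, 38.9]
ee_rot: [0.002, -0.009, 1.0, 0.001]
contact_force: [0.7, -0.4, 0.2]
width: 0.5
grip_force: 0.0
```

Request:
{"name": "move_arm", "arguments": {
  "targets": "0 0 0 0 0 0;0 0 0 0 0 0;0 0 0 0 0 0;0 0 0 0 0 0;0 0 0 0 0 0",
  "grip": 1,
  "grip_force": 90
}}

```text
clock: 23.4
position: [590.6, 388.7, 38.5]
ee_rot: [0.002, -0.009, 1.0, 0.001]
contact_force: [-0.9, -0.3, 6.6]
width: 0.215
grip_force: 87.4
```

```bash
python3 - <<'E'
from h import *
to([588,387,29],91)
E
```

```text
t 23.40 pos [590.6 388.7  38.5] F [-0.9 -0.3  6.6] w 0.21 gf 87.4 yang 91.1 tilt 0.2 | shift [ 2.6 -1.7  9.4] turn z 0.1
```

Request:
{"name": "move_arm", "arguments": {
  "targets": "0 0 0 0 0 0;0 0 0 0 0 0;0 0 0.007 0 0 0;0 0 0 0 0 0;0 0 0 0 0 0",
  "grip": 0
}}

```text
clock: 23.82
position: [589.1, 387.6, 27.4]
ee_rot: [-0.001, -0.009, 1.0, -0.001]
contact_force: [0.7, 0.3, 0.6]
width: 0.499
grip_force: 0.0
```

Request:
{"name": "move_arm", "arguments": {
  "targets": "0 0 0 0 0 0;0 0 0 0 0 0;0 0 0 0 0 0;0 0 0 0 0 0;0 0 0 0 0 0",
  "grip": 1
}}

```text
clock: 24.23
position: [589.8, 388.1, 29.1]
ee_rot: [0.0, -0.009, 1.0, 0.0]
contact_force: [0.0, 0.3, 0.0]
width: 0.231
grip_force: 89.7
```

```bash
python3 - <<'E'
from h import *
to([588,387,29],91)
E
```

```text
t 24.23 pos [589.8 388.1  29.1] F [0.  0.3 0. ] w 0.23 gf 89.7 yang 91.1 tilt 0.0 | shift [ 1.8 -1.1  0.1] turn z 0.1
```

Request:
{"name": "move_arm", "arguments": {
  "targets": "0 0 -0.015 0 0 0;0 0 -0.03 0 0 0;0 0 -0.035 0 0 0;0 0 -0.038 0 0 0;0 0 -0.038 0 0 0"
}}

```text
clock: 24.65
position: [588.9, 387.6, 185.8]
ee_rot: [-0.001, -0.009, 1.0, -0.001]
contact_force: [1.1, 1.7, -4.5]
width: 0.23
grip_force: 89.1
```

Request:
{"name": "move_arm", "arguments": {
  "targets": "0.0064 -0.0375 0 0 0 0;0.0064 -0.0375 0 0 0 0;0.0064 -0.0375 0 0 0 0;0.0064 -0.0375 0 0 0 0;0.0064 -0.0375 0 0 0 0"
}}

```text
clock: 25.07
position: [560.1, 198.3, 184.8]
ee_rot: [-0.001, -0.009, 1.0, -0.0]
contact_force: [0.6, -1.0, -3.7]
width: 0.231
grip_force: 89.2
```

Request:
{"name": "move_arm", "arguments": {
  "targets": "0.0064 -0.0375 0 0 0 0;0.0064 -0.0375 0 0 0 0;0.0064 -0.0375 0 0 0 0;0.0064 -0.0375 0 0 0 0;0.0064 -0.0375 0 0 0 0"
}}

```text
clock: 25.48
position: [531.5, 10.3, 185.2]
ee_rot: [-0.0, -0.009, 1.0, -0.0]
contact_force: [1.7, -1.0, -4.7]
width: 0.23
grip_force: 89.2
```

Request:
{"name": "move_arm", "arguments": {
  "targets": "0 0 0 0 0 4.8;0 0 0 0 0 0;0 0 0 0 0 0;0 0 0 0 0 0"
}}

```text
clock: 25.82
position: [532.5, 12.7, 185.0]
ee_rot: [-0.0, 0.031, 1.0, 0.0]
contact_force: [0.3, 0.1, -4.6]
width: 0.229
grip_force: 89.6
```

```bash
python3 - <<'E'
from h import *
np.set_printoptions(precision=1,suppress=True)
to([533,12.3,92],86.2)
e=grab('side')
for b in blobs(e,orange,6,(140,90,300,230)): print(b[0],b[1],onz(e,[b[1]],32),onz(e,[b[1]],94),onz(e,[b[1]],188))
E
```

```text
t 25.82 pos [532.5  12.7 185. ] F [ 0.3  0.1 -4.6] w 0.23 gf 89.6 yang 86.4 tilt 0.0 | shift [-0.6 -0.5 93. ] turn z 0.2
31 [159.  132.9] [[372.8 380.9  32. ]] [[368.8 310.   94. ]] [[362.7 202.4 188. ]]
47 [253.  159.3] [[625.  152.1  32. ]] [[605.5  95.1  94. ]] [[576.    8.8 188. ]]
45 [260.4 198. ] [[591.2  -4.   32. ]] [[573.9 -51.4  94. ]] [[ 547.5 -123.2  188. ]]
```

Request:
{"name": "move_arm", "arguments": {
  "targets": "0 0 0.03 0 0 0;0 0 0.03 0 0 0;0 0 0.02 0 0 0;0 0 0.009 0 0 0;0 0 0 0 0 0"
}}

```text
clock: 26.28
position: [531.5, 13.0, 93.7]
ee_rot: [-0.002, 0.032, 1.0, 0.0]
contact_force: [-1.0, 0.3, -4.4]
width: 0.232
grip_force: 89.7
```

Request:
{"name": "move_arm", "arguments": {
  "targets": "0 0 0.002 0 0 0;0 0 0 0 0 0;0 0 0 0 0 0;0 0 0 0 0 0"
}}

```text
clock: 26.62
position: [533.3, 12.0, 95.5]
ee_rot: [0.001, 0.033, 0.999, -0.0]
contact_force: [-0.2, -0.2, -5.0]
width: 0.231
grip_force: 89.6
```

Request:
{"name": "move_arm", "arguments": {
  "targets": "0 0 0.002 0 0 0;0 0 0 0 0 0;0 0 0 0 0 0;0 0 0 0 0 0"
}}

```text
clock: 26.95
position: [532.6, 11.9, 92.0]
ee_rot: [-0.0, 0.033, 0.999, -0.0]
contact_force: [0.6, -0.1, -4.4]
width: 0.227
grip_force: 89.6
```

Request:
{"name": "move_arm", "arguments": {
  "targets": "0 0 0.002 0 0 0;0 0 0 0 0 0;0 0 0 0 0 0"
}}

```text
clock: 27.2
position: [532.8, 11.9, 91.1]
ee_rot: [0.001, 0.033, 0.999, -0.0]
contact_force: [-2.9, -0.1, 3.2]
width: 0.23
grip_force: 90.4
```

Request:
{"name": "move_arm", "arguments": {
  "targets": "0 0 0 0 0 0;0 0 0 0 0 0;0 0 0 0 0 0"
}}

```text
clock: 27.45
position: [532.8, 11.9, 91.0]
ee_rot: [0.001, 0.033, 0.999, -0.0]
contact_force: [-3.5, -0.2, 5.9]
width: 0.23
grip_force: 90.8
```

Request:
{"name": "move_arm", "arguments": {
  "targets": "0 0 0 0 0 0;0 0 0 0 0 0;0 0 0 0 0 0",
  "grip": 0.25
}}

```text
clock: 27.7
position: [532.8, 12.0, 89.8]
ee_rot: [0.0, 0.033, 0.999, 0.0]
contact_force: [0.2, 0.3, 0.5]
width: 0.378
grip_force: 0.0
```

Request:
{"name": "move_arm", "arguments": {
  "targets": "0 0 -0.02 0 0 0;0 0 -0.035 0 0 0;0 0 -0.035 0 0 0;0 0 -0.015 0 0 0;0 0 0 0 0 0"
}}

```text
clock: 28.12
position: [534.6, 11.9, 200.6]
ee_rot: [0.005, 0.033, 0.999, -0.0]
contact_force: [0.8, -0.4, 1.0]
width: 0.374
grip_force: 0.0
```

Request:
{"name": "move_arm", "arguments": {
  "targets": "0.0144 0.0358 0 0 0 0;0.0144 0.0358 0 0 0 0;0.0144 0.0358 0 0 0 0;0.0144 0.0358 0 0 0 0;0.0144 0.0358 0 0 0 0",
  "grip": 0
}}

```text
clock: 28.53
position: [471.5, 196.7, 193.7]
ee_rot: [-0.0, 0.033, 0.999, -0.0]
contact_force: [0.9, 0.4, -0.2]
width: 0.5
grip_force: 0.0
```

Request:
{"name": "move_arm", "arguments": {
  "targets": "0.0144 0.0358 0 0 0 0;0.0144 0.0358 0 0 0 0;0.0144 0.0358 0 0 0 0;0.0144 0.0358 0 0 0 0;0.0144 0.0358 0 0 0 0"
}}

```text
clock: 28.95
position: [411.2, 380.2, 193.6]
ee_rot: [-0.0, 0.033, 0.999, -0.0]
contact_force: [0.6, -0.1, -0.0]
width: 0.498
grip_force: 0.0
```

Request:
{"name": "move_arm", "arguments": {
  "targets": "0 0 0.03 0 0 1;0 0 0.03 0 0 0;0 0 0.02 0 0 0;0 0 0 0 0 0;0 0 0 0 0 0"
}}

```text
clock: 29.37
position: [411.4, 378.0, 112.9]
ee_rot: [-0.002, 0.041, 0.999, -0.001]
contact_force: [1.2, -0.3, 1.4]
width: 0.5
grip_force: 0.0
```

```bash
python3 - <<'E'
from h import *
np.set_printoptions(precision=1,suppress=True)
to([412,378.5,29],85.4)
e=grab('side')
for b in blobs(e,orange,6,(140,90,290,215)): print(b[0],b[1],onz(e,[b[1]],32),onz(e,[b[1]],94))
cv2.imwrite('pics/f.png',cv2.resize(e['frame'][70:230,110:320,::-1],(735,560)))
E
```

```text
t 29.37 pos [411.4 378.  112.9] F [ 1.2 -0.3  1.4] w 0.50 gf 0.0 yang 85.3 tilt 0.2 | shift [-0.8  0.8 83.9] turn z -0.1
31 [159.  132.9] [[372.8 380.9  32. ]] [[368.8 310.   94. ]]
42 [253.7 182.5] [[593.8  59.8  32. ]] [[576.2   8.5  94. ]]
47 [260.1 198.1] [[590.4  -3.8  32. ]] [[573.1 -51.2  94. ]]
```

View pics/f.png

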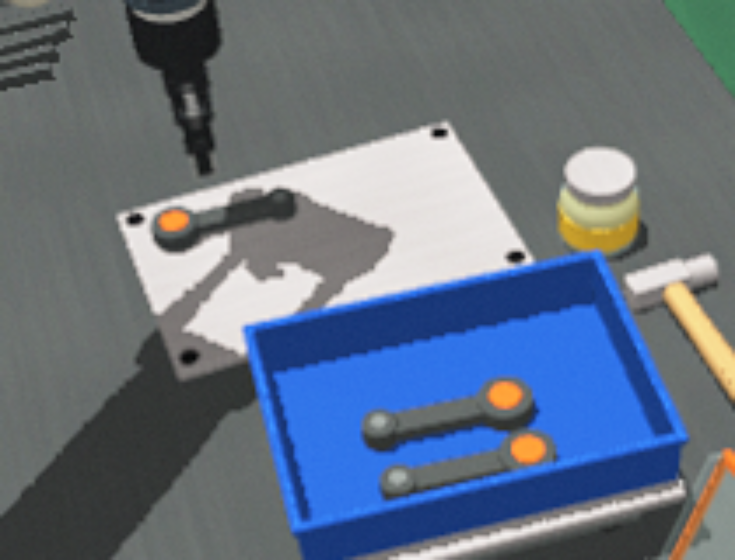

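Request:
{"name": "move_arm", "arguments": {
  "targets": "0 0 0.03 0 0 0;0 0 0.03 0 0 0;0 0 0.014 0 0 0;0 0 0.008 0 0 0;0 0 0 0 0 0"
}}

```text
clock: 29.83
position: [412.4, 378.4, 32.7]
ee_rot: [-0.0, 0.042, 0.999, -0.0]
contact_force: [-0.5, 0.7, -0.2]
width: 0.498
grip_force: 0.0
```

Request:
{"name": "move_arm", "arguments": {
  "targets": "0 0 0 0 0 0;0 0 0 0 0 0;0 0 0 0 0 0"
}}

```text
clock: 30.08
position: [413.4, 379.4, 35.3]
ee_rot: [0.001, 0.041, 0.999, 0.001]
contact_force: [0.3, -0.7, -0.6]
width: 0.501
grip_force: 0.0
```

Request:
{"name": "move_arm", "arguments": {
  "targets": "0 0 0.005 0 0 0;0 0 0 0 0 0;0 0 0 0 0 0;0 0 0 0 0 0"
}}

```text
clock: 30.42
position: [412.2, 378.6, 27.9]
ee_rot: [-0.0, 0.041, 0.999, -0.0]
contact_force: [0.4, 0.4, 0.1]
width: 0.498
grip_force: 0.0
```

Request:
{"name": "move_arm", "arguments": {
  "targets": "0 0 0 0 0 0;0 0 0 0 0 0;0 0 0 0 0 0;0 0 0 0 0 0;0 0 0 0 0 0",
  "grip": 1
}}

```text
clock: 30.83
position: [412.6, 379.0, 28.6]
ee_rot: [0.0, 0.041, 0.999, 0.001]
contact_force: [-1.0, -0.0, 3.1]
width: 0.23
grip_force: 88.5
```

```bash
python3 - <<'E'
from h import *
to([412,378.5,29],85.4)
E
```

```text
t 30.83 pos [412.6 379.   28.6] F [-1.  -0.   3.1] w 0.23 gf 88.5 yang 85.3 tilt 0.1 | shift [ 0.5 -0.6 -0.4] turn z -0.1
```

Request:
{"name": "move_arm", "arguments": {
  "targets": "0 0 -0.015 0 0 0;0 0 -0.03 0 0 0;0 0 -0.035 0 0 0;0 0 -0.038 0 0 0;0 0 -0.038 0 0 0"
}}

```text
clock: 31.25
position: [411.4, 377.6, 182.8]
ee_rot: [-0.002, 0.042, 0.999, -0.002]
contact_force: [0.8, 0.7, -4.9]
width: 0.229
grip_force: 87.7
```

Request:
{"name": "move_arm", "arguments": {
  "targets": "-0.0186 -0.037 0 0 0 0;-0.0186 -0.037 0 0 0 0;-0.0186 -0.037 0 0 0 0;-0.0186 -0.037 0 0 0 0"
}}

```text
clock: 31.58
position: [473.7, 223.1, 182.1]
ee_rot: [-0.001, 0.041, 0.999, -0.001]
contact_force: [1.2, 0.1, -5.7]
width: 0.23
grip_force: 88.2
```

Request:
{"name": "move_arm", "arguments": {
  "targets": "-0.0186 -0.037 0 0 0 0;-0.0186 -0.037 0 0 0 0;-0.0186 -0.037 0 0 0 0;-0.0186 -0.037 0 0 0 0;0 0 0 0 0 -1"
}}

```text
clock: 32.0
position: [537.1, 63.8, 181.4]
ee_rot: [-0.001, 0.037, 0.999, -0.003]
contact_force: [-0.5, 1.0, -4.8]
width: 0.234
grip_force: 88.6
```

Request:
{"name": "move_arm", "arguments": {
  "targets": "0 0 0.01 0 0 0;0 0 0 0 0 0;0 0 0 0 0 0;0 0 0 0 0 0"
}}

```text
clock: 32.33
position: [535.3, 72.5, 173.0]
ee_rot: [-0.001, 0.032, 0.999, -0.0]
contact_force: [0.2, -0.6, -6.0]
width: 0.23
grip_force: 88.6
```

```bash
python3 - <<'E'
from h import *
np.set_printoptions(precision=1,suppress=True)
to([537,72,92],86.2)
e=grab('side')
for b in blobs(e,orange,6,(140,90,290,215)): print(b[0],b[1],onz(e,[b[1]],94),onz(e,[b[1]],180))
E
```

```text
t 32.33 pos [535.3  72.5 173. ] F [ 0.2 -0.6 -6. ] w 0.23 gf 88.6 yang 86.3 tilt 0.1 | shift [-1.9 -0.4 81. ] turn z 0.1
46 [217.3 154. ] [[513.1 154.   94. ]] [[494.4  69.7 180. ]]
40 [253.8 182.5] [[576.4   8.4  94. ]] [[552.  -62.8 180. ]]
56 [260.2 197.9] [[573.5 -50.9  94. ]] [[ 549.4 -116.6  180. ]]
```

Request:
{"name": "move_arm", "arguments": {
  "targets": "0 0 0.03 0 0 0;0 0 0.025 0 0 0;0 0 0.015 0 0 0;0 0 0.007 0 0 0;0 0 0 0 0 0"
}}

```text
clock: 32.8
position: [534.9, 72.1, 95.0]
ee_rot: [-0.002, 0.032, 0.999, -0.0]
contact_force: [-0.1, -0.2, -5.1]
width: 0.231
grip_force: 88.5
```

Request:
{"name": "move_arm", "arguments": {
  "targets": "0 0 0.001 0 0 0;0 0 0 0 0 0;0 0 0 0 0 0;0 0 0 0 0 0"
}}

```text
clock: 33.13
position: [536.8, 71.4, 97.5]
ee_rot: [0.001, 0.033, 0.999, 0.0]
contact_force: [1.9, -0.3, -4.8]
width: 0.227
grip_force: 88.6
```

Request:
{"name": "move_arm", "arguments": {
  "targets": "0 0 0.002 0 0 0;0 0 0 0 0 0;0 0 0 0 0 0;0 0 0 0 0 0"
}}

```text
clock: 33.47
position: [536.1, 71.3, 93.9]
ee_rot: [-0.0, 0.033, 0.999, -0.0]
contact_force: [0.9, 0.8, -5.1]
width: 0.229
grip_force: 88.6
```

Request:
{"name": "move_arm", "arguments": {
  "targets": "0 0 0.002 0 0 0;0 0 0 0 0 0;0 0 0 0 0 0;0 0 0 0 0 0"
}}

```text
clock: 33.8
position: [536.1, 71.2, 92.0]
ee_rot: [0.0, 0.033, 0.999, -0.0]
contact_force: [-0.4, -0.2, -5.1]
width: 0.227
grip_force: 88.6
```

Request:
{"name": "move_arm", "arguments": {
  "targets": "0 0 0.002 0 0 0;0 0 0 0 0 0;0 0 0 0 0 0;0 0 0 0 0 0"
}}

```text
clock: 34.13
position: [536.5, 70.9, 90.7]
ee_rot: [0.001, 0.033, 0.999, -0.0]
contact_force: [-0.3, -3.0, 0.7]
width: 0.233
grip_force: 89.7
```

Request:
{"name": "move_arm", "arguments": {
  "targets": "0 0 0 0 0 0;0 0 0 0 0 0;0 0 0 0 0 0",
  "grip": 0.25
}}

```text
clock: 34.38
position: [536.5, 68.4, 91.4]
ee_rot: [0.001, 0.034, 0.999, -0.003]
contact_force: [-2.5, -13.1, 3.7]
width: 0.368
grip_force: 0.0
```

Request:
{"name": "move_arm", "arguments": {
  "targets": "0 0 -0.02 0 0 0;0 0 -0.035 0 0 0;0 0 -0.035 0 0 0;0 0 -0.03 0 0 0;0 0 0 0 0 0"
}}

```text
clock: 34.8
position: [538.4, 72.0, 218.8]
ee_rot: [0.007, 0.032, 0.999, 0.001]
contact_force: [0.7, 0.1, 1.2]
width: 0.373
grip_force: 0.0
```

Request:
{"name": "move_arm", "arguments": {
  "targets": "0.0022 -0.0387 0 0 0 0;0.0022 -0.0387 0 0 0 0;0.0022 -0.0387 0 0 0 0;0.0022 -0.0387 0 0 0 0",
  "grip": 1,
  "grip_force": 30
}}

```text
clock: 35.13
position: [517.1, -83.4, 210.4]
ee_rot: [0.001, 0.032, 0.999, 0.0]
contact_force: [1.1, -0.1, -0.2]
width: -0.002
grip_force: 0.0
```

Request:
{"name": "move_arm", "arguments": {
  "targets": "0.0022 -0.0387 0 0 0 0;0.0022 -0.0387 0 0 0 0;0.0022 -0.0387 0 0 0 0;0.0022 -0.0387 0 0 0 0"
}}

```text
clock: 35.47
position: [498.1, -237.9, 210.5]
ee_rot: [0.001, 0.032, 0.999, 0.0]
contact_force: [1.0, 1.1, 0.7]
width: 0.001
grip_force: 0.0
```

Request:
{"name": "move_arm", "arguments": {
  "targets": "0 0 0 0 0 7;0 0 0 0 0 7;0 0 0 0 0 7;0 0 0 0 0 7;0 0 0 0 0 7"
}}

```text
clock: 35.88
position: [498.6, -236.3, 210.2]
ee_rot: [0.0, 0.335, 0.942, 0.0]
contact_force: [-0.4, -0.7, -0.2]
width: 0.004
grip_force: 0.0
```

Request:
{"name": "move_arm", "arguments": {
  "targets": "0 0 0 0 0 7;0 0 0 0 0 7;0 0 0 0 0 7;0 0 0 0 0 7;0 0 0 0 0 7"
}}

```text
clock: 36.3
position: [498.7, -236.1, 210.2]
ee_rot: [0.0, 0.602, 0.798, 0.0]
contact_force: [0.4, -0.4, 0.4]
width: 0.002
grip_force: 0.0
```

Request:
{"name": "move_arm", "arguments": {
  "targets": "0 0 0 0 0 6;0 0 0 0 0 5.5;0 0 0 0 0 0;0 0 0 0 0 0"
}}

```text
clock: 36.63
position: [498.5, -236.2, 210.2]
ee_rot: [0.0, 0.676, 0.737, 0.0]
contact_force: [0.9, 0.1, 0.6]
width: -0.0
grip_force: 0.0
```

```bash
python3 - <<'E'
from h import *
np.set_printoptions(precision=1,suppress=True)
to([499,-236.5,112],4.7)
d=grab('top','top4');e=grab('side')
print([x[:2] for x in rods(d)])
for b in blobs(e,orange,6,(140,90,290,215)): print(b[0],b[1],onz(e,[b[1]],94))
cv2.imwrite('pics/g.png',np.hstack([cv2.resize(d['frame'][130:300,80:300,::-1],(396,306)),cv2.resize(e['frame'][110:280,150:370,::-1],(396,306))]))
E
```

```text
t 36.63 pos [ 498.5 -236.2  210.2] F [0.9 0.1 0.6] w -0.00 gf 0.0 yang 4.9 tilt 0.0 | shift [-0.3  0.4 98.2] turn z 0.2
[]
50 [231.  177.1] [[522.6  51.1  94. ]]
```

View pics/g.png

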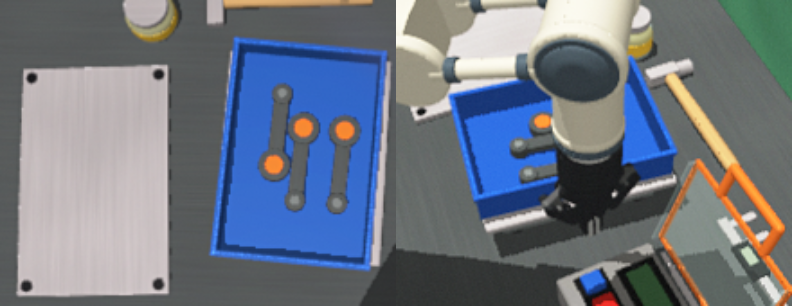

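```bash
python3 - <<'E'
from h import *
np.set_printoptions(precision=1,suppress=True)
d=grab('top');e=grab('side')
dots=sorted(blobs(d,orange,10,(200,150,295,270)),key=lambda b:b[1][0])
s=[b for b in blobs(e,orange,10,(200,120,262,200))]
print([b[1] for b in s]); print('C',tri(d,dots[0][1],e,s[0][1]))
for b in dots: print(b[0],b[1],onz(d,[b[1]],94))
# dark regions
for b in blobs(d,lambda h,s,v:(s<110)&(v<130),30,(206,160,290,262)):
    ys,xs=np.where(b[3]);print('dark',b[0],b[1],b[2],onz(d,[[xs[ys==ys.min()].mean(),ys.min()],[xs[ys==ys.max()].mean(),ys.max()]],90).ravel())
f=d['frame'][175:250,215:285];cv2.imwrite('pics/z.png',cv2.resize(f[:,:,::-1],(560,600),interpolation=cv2.INTER_CUBIC))
for v in range(180,250,5): 
    h=cv2.cvtColor(d['frame'],cv2.COLOR_RGB2HSV)[v,215:285]; print(v,''.join('.' if (a[1]>110 and 100<a[0]<125) else ('o' if a[1]>150 else '#') for a in h))
E
```

```text
[array([231., 177.])]
C (array([521.4,  51.8,  93.5]), np.float64(2.4267568432946507))
78 [231.6 220.9] [[520.2  51.9  94. ]]
77 [248.2 200.4] [[573.9  11.1  94. ]]
75 [271.3 202.2] [[570.8 -48.3  94. ]]
dark 892 [239.9 211.5] [224 177  33  70] [635.5  42.9  90.  457.3  21.4  90. ]
dark 446 [269.  220.8] [261 194  19  55] [592.8 -48.7  90.  453.6 -38.2  90. ]
180 .................##########...........................................
185 .................#########............................................
190 .................########.............................................
195 ................#########..#############............#########.........
200 ................########.###ooooooooooo###......####ooooooooo####.....
205 ...............########...#####ooooo#####.......####ooooooooo####.....
210 ..............#########.....#########..............##########.........
215 ...........#############....########...............########...........
220 .........###oooooooooo####.########...............#########...........
225 ..........####ooooooo####..########...............########............
230 ...............#####......########...............#########............
235 .........................#########...............########.............
240 .......................###########.............##########.............
245 .........................########..............##########.............
```

View pics/z.png

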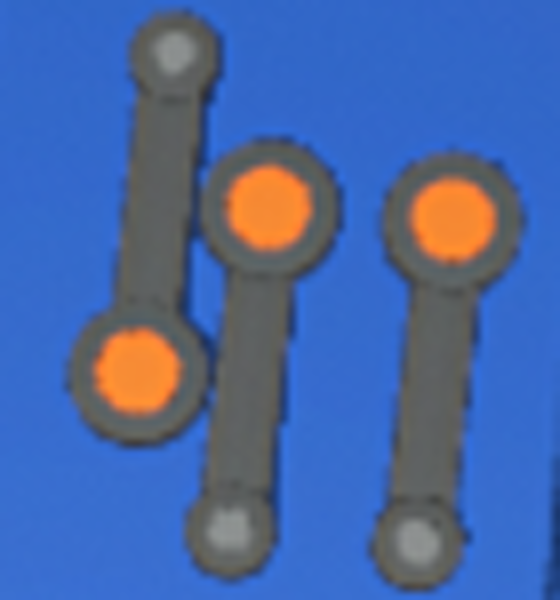

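Request:
{"name": "move_arm", "arguments": {
  "targets": "0 0 0.03 0 0 0;0 0 0.03 0 0 0;0 0 0.025 0 0 0;0 0 0.013 0 0 0;0 0 0 0 0 0"
}}

```text
clock: 37.25
position: [496.6, -235.5, 108.0]
ee_rot: [-0.003, 0.677, 0.736, -0.001]
contact_force: [-0.2, -0.4, -1.0]
width: 0.002
grip_force: 0.0
```

Request:
{"name": "move_arm", "arguments": {
  "targets": "0 0 0 0 0 0;0 0 0 0 0 0;0 0 0 0 0 0;0 0 0 0 0 0"
}}

```text
clock: 37.58
position: [499.1, -236.9, 114.1]
ee_rot: [0.002, 0.677, 0.736, 0.0]
contact_force: [-0.1, -0.5, 0.6]
width: 0.0
grip_force: 0.0
```

```bash
python3 - <<'E'
from h import *
to([499,-236.5,79],4.7)
E
```

```text
t 37.58 pos [ 499.1 -236.9  114.1] F [-0.1 -0.5  0.6] w 0.00 gf 0.0 yang 4.8 tilt 0.2 | shift [ 0.5 -0.2 35.1] turn z 0.1
```

Request:
{"name": "move_arm", "arguments": {
  "targets": "0 0 0.016 0 0 0;0 0 0.009 0 0 0;0 0 0.006 0 0 0;0 0 0.004 0 0 0;0 0 0 0 0 0"
}}

```text
clock: 38.0
position: [498.5, -236.6, 80.9]
ee_rot: [0.001, 0.677, 0.736, 0.0]
contact_force: [-7.2, 4.4, 17.0]
width: -0.004
grip_force: 8.5
```

Request:
{"name": "move_arm", "arguments": {
  "targets": "0 0 0 0 0 0;0 0 0 0 0 0;0 0 0 0 0 0"
}}

```text
clock: 38.25
position: [498.5, -236.6, 80.8]
ee_rot: [0.001, 0.677, 0.736, 0.0]
contact_force: [-7.6, 4.3, 16.8]
width: -0.005
grip_force: 8.3
```

Blue is down (80.8, as with the others). Next is green, 120 mm to the right.

Request:
{"name": "move_arm", "arguments": {
  "targets": "0 0 -0.015 0 0 0;0 0 -0.02 0 0 0;-0.03 0 0 0 0 0;-0.03 0 0 0 0 0;-0.03 0 0 0 0 0"
}}

```text
clock: 38.67
position: [506.2, -327.1, 113.0]
ee_rot: [0.001, 0.677, 0.736, 0.0]
contact_force: [0.6, -0.1, -0.0]
width: 0.003
grip_force: 0.0
```

Request:
{"name": "move_arm", "arguments": {
  "targets": "-0.029 0 0 0 0 0;0 0 0 0 0 0;0 0 0 0 0 0;0 0 0 0 0 0"
}}

```text
clock: 39.0
position: [508.0, -354.6, 111.7]
ee_rot: [-0.001, 0.677, 0.736, 0.0]
contact_force: [-0.2, -0.1, -1.1]
width: 0.0
grip_force: 0.0
```

```bash
python3 - <<'E'
from h import *
to([508.5,-355.5,79],4.7)
E
```

```text
t 39.00 pos [ 508.  -354.6  111.7] F [-0.2 -0.1 -1.1] w 0.00 gf 0.0 yang 4.7 tilt 0.1 | shift [-1.   0.4 32.7] turn z 0.0
```

Request:
{"name": "move_arm", "arguments": {
  "targets": "-0.001 0 0.014 0 0 0;0 0 0.008 0 0 0;0 0 0.006 0 0 0;0 0 0.005 0 0 0;0 0 0 0 0 0"
}}

```text
clock: 39.42
position: [508.1, -355.0, 80.9]
ee_rot: [-0.0, 0.677, 0.736, 0.0]
contact_force: [-4.9, 5.2, 12.4]
width: 0.001
grip_force: 6.3
```

Request:
{"name": "move_arm", "arguments": {
  "targets": "0 0 0 0 0 0;0 0 0 0 0 0;0 0 0 0 0 0"
}}

```text
clock: 39.67
position: [508.1, -355.0, 80.9]
ee_rot: [-0.0, 0.677, 0.736, 0.0]
contact_force: [-5.5, 4.9, 11.2]
width: -0.001
grip_force: 5.9
```

Request:
{"name": "move_arm", "arguments": {
  "targets": "0 0 -0.015 0 0 0;0 0 -0.03 0 0 0;0 0 -0.04 0 0 0;0 0 -0.04 0 0 0;0 0 -0.04 0 0 0"
}}

```text
clock: 40.08
position: [507.9, -355.2, 244.6]
ee_rot: [-0.001, 0.677, 0.736, -0.0]
contact_force: [0.3, -0.5, 0.5]
width: -0.001
grip_force: 0.0
```

Request:
{"name": "move_arm", "arguments": {
  "targets": "0 0 -0.04 0 0 0;0 0 -0.025 0 0 0;0 0 0 0 0 0;0 0 0 0 0 0",
  "grip": 0.2
}}

```text
clock: 40.42
position: [508.7, -355.9, 310.9]
ee_rot: [0.002, 0.677, 0.736, 0.0]
contact_force: [-0.4, -0.0, -0.3]
width: 0.404
grip_force: 0.0
```

```bash
python3 - <<'E'
from h import *
to([690.5,-299.7,300],4.7); to([690.5,-299.7,246],4.7)
E
```

```text
t 40.42 pos [ 508.7 -355.9  310.9] F [-0.4 -0.  -0.3] w 0.40 gf 0.0 yang 4.8 tilt 0.2 | shift [ 40.9 185.8  11.3] turn z 0.1
t 40.42 pos [ 508.7 -355.9  310.9] F [-0.4 -0.  -0.3] w 0.40 gf 0.0 yang 4.8 tilt 0.2 | shift [ 41.  185.6  65.3] turn z 0.1
```

Request:
{"name": "move_arm", "arguments": {
  "targets": "0.0082 0.0372 0 0 0 0;0.0082 0.0372 0 0 0 0;0.0082 0.0372 0 0 0 0;0.0082 0.0372 0 0 0 0;0.0082 0.0372 0 0 0 0"
}}

```text
clock: 40.83
position: [691.4, -298.6, 305.8]
ee_rot: [-0.002, 0.677, 0.736, -0.001]
contact_force: [0.6, -1.7, 1.2]
width: 0.4
grip_force: 0.0
```

Request:
{"name": "move_arm", "arguments": {
  "targets": "0 0 0.02 0 0 0;0 0 0 0 0 0;0 0 0 0 0 0;0 0 0 0 0 0"
}}

```text
clock: 41.17
position: [688.7, -299.9, 289.0]
ee_rot: [-0.001, 0.678, 0.736, -0.0]
contact_force: [-0.2, 0.4, 1.0]
width: 0.397
grip_force: 0.0
```

```bash
python3 - <<'E'
from h import *
to([690.5,-299.7,246],4.7)
E
```

```text
t 41.17 pos [ 688.7 -299.9  289. ] F [-0.2  0.4  1. ] w 0.40 gf 0.0 yang 4.7 tilt 0.1 | shift [ 0.   1.8 43. ] turn z 0.0
```

Request:
{"name": "move_arm", "arguments": {
  "targets": "0 0.002 0.02 0 0 0;0 0 0.015 0 0 0;0 0 0.007 0 0 0;0 0 0 0 0 0;0 0 0 0 0 0"
}}

```text
clock: 41.58
position: [691.0, -300.0, 249.3]
ee_rot: [0.001, 0.678, 0.735, 0.0]
contact_force: [-0.1, 0.0, -0.4]
width: 0.397
grip_force: 0.0
```

Request:
{"name": "move_arm", "arguments": {
  "targets": "0 0 0 0 0 0;0 0 0 0 0 0;0 0 0 0 0 0;0 0 0 0 0 0;0 0 0 0 0 0",
  "grip": 1,
  "grip_force": 20
}}

```text
clock: 42.0
position: [692.6, -299.8, 249.2]
ee_rot: [0.002, 0.677, 0.736, 0.001]
contact_force: [0.3, 0.4, 6.2]
width: 0.152
grip_force: 19.9
```

```bash
cat >> h.py <<'E'
def cov():
    x=np.array([.9967,.0815,0]);g=r.sense()['position']+[0,0,5]-np.array([611.5,-306,64]);print('cover r %.1f th %.3f'%(np.hypot(g@x,g[2]),np.arctan2(g[2],-g@x)-.0616))
E
python3 - <<'E'
from h import *
to([690.5,-299.7,246],4.7);cov()
p=np.linspace(1.98,.0616,25)
for a,b in zip(p,p[1:]): print('%.2f: 0 %.4f %.4f'%(b-.0616,.203*(np.cos(a)-np.cos(b)),-.203*(np.sin(b)-np.sin(a))))
E
```

```text
t 42.00 pos [ 692.6 -299.8  249.2] F [0.3 0.4 6.2] w 0.15 gf 19.9 yang 4.8 tilt 0.2 | shift [ 0.3 -2.1  3.2] turn z 0.1
cover r 206.9 th 1.913
1.84: 0 -0.0151 -0.0059
1.76: 0 -0.0155 -0.0046
1.68: 0 -0.0159 -0.0034
1.60: 0 -0.0161 -0.0021
1.52: 0 -0.0162 -0.0008
1.44: 0 -0.0162 0.0005
1.36: 0 -0.0161 0.0018
1.28: 0 -0.0159 0.0031
1.20: 0 -0.0156 0.0043
1.12: 0 -0.0152 0.0056
1.04: 0 -0.0147 0.0068
0.96: 0 -0.0142 0.0079
0.88: 0 -0.0135 0.0090
0.80: 0 -0.0127 0.0101
0.72: 0 -0.0119 0.0111
0.64: 0 -0.0110 0.0120
0.56: 0 -0.0100 0.0128
0.48: 0 -0.0089 0.0136
0.40: 0 -0.0078 0.0142
0.32: 0 -0.0066 0.0148
0.24: 0 -0.0054 0.0153
0.16: 0 -0.0042 0.0157
0.08: 0 -0.0029 0.0160
0.00: 0 -0.0016 0.0161
```

Request:
{"name": "move_arm", "arguments": {
  "targets": "0 -0.0151 -0.0055 0 0 0;0 -0.0155 -0.0044 0 0 0;0 -0.0159 -0.0032 0 0 0;0 -0.0161 -0.002 0 0 0;0 0 0 0 0 0"
}}

```text
clock: 42.42
position: [628.6, -305.0, 265.3]
ee_rot: [0.002, 0.677, 0.736, 0.001]
contact_force: [-2.3, 1.0, 9.3]
width: 0.152
grip_force: 22.4
```

Request:
{"name": "move_arm", "arguments": {
  "targets": "0 -0.0162 -0.0008 0 0 0;0 -0.0162 0.0005 0 0 0;0 -0.0161 0.0018 0 0 0;0 -0.0159 0.0031 0 0 0;0 0 0 0 0 0"
}}

```text
clock: 42.83
position: [564.2, -310.3, 258.0]
ee_rot: [-0.0, 0.678, 0.735, -0.0]
contact_force: [-3.4, 0.3, 4.6]
width: 0.156
grip_force: 22.3
```

```bash
python3 - <<'E'
from h import *
to([690.5,-299.7,246],4.7);cov()
E
```

```text
t 42.83 pos [ 564.2 -310.3  258. ] F [-3.4  0.3  4.6] w 0.16 gf 22.3 yang 4.7 tilt 0.0 | shift [  0.2 126.7  11.9] turn z -0.0
cover r 204.5 th 1.275
```

Tracking the arc well.

Request:
{"name": "move_arm", "arguments": {
  "targets": "0 -0.0156 0.0043 0 0 0;0 -0.0152 0.0056 0 0 0;0 -0.0147 0.0068 0 0 0;0 -0.0142 0.0079 0 0 0;0 0 0 0 0 0"
}}

```text
clock: 43.25
position: [504.8, -315.2, 231.9]
ee_rot: [-0.001, 0.678, 0.735, -0.001]
contact_force: [-4.2, 0.7, 0.9]
width: 0.152
grip_force: 21.7
```

Request:
{"name": "move_arm", "arguments": {
  "targets": "0 -0.0135 0.009 0 0 0;0 -0.0127 0.0101 0 0 0;0 -0.0119 0.0111 0 0 0;0 -0.011 0.012 0 0 0;0 0 0 0 0 0"
}}

```text
clock: 43.67
position: [456.4, -319.3, 188.4]
ee_rot: [-0.002, 0.678, 0.735, -0.001]
contact_force: [-1.4, -0.3, -3.1]
width: 0.155
grip_force: 20.6
```

```bash
python3 - <<'E'
from h import *
to([690.5,-299.7,246],4.7);cov()
E
```

```text
t 43.67 pos [ 456.4 -319.3  188.4] F [-1.4 -0.3 -3.1] w 0.16 gf 20.6 yang 4.7 tilt 0.2 | shift [  0.5 234.7 -58.4] turn z -0.0
cover r 202.4 th 0.632
```

Request:
{"name": "move_arm", "arguments": {
  "targets": "0 -0.01 0.0128 0 0 0;0 -0.0089 0.0136 0 0 0;0 -0.0078 0.0142 0 0 0;0 -0.0066 0.0148 0 0 0;0 0 0 0 0 0"
}}

```text
clock: 44.08
position: [425.2, -321.9, 132.8]
ee_rot: [-0.0, 0.677, 0.736, 0.001]
contact_force: [6.5, -2.7, -5.8]
width: 0.157
grip_force: 19.7
```

Request:
{"name": "move_arm", "arguments": {
  "targets": "0 -0.0054 0.0153 0 0 0;0 -0.0042 0.0157 0 0 0;0 -0.0029 0.014 0 0 0;0 -0.001 0.01 0 0 0;0 0 0 0 0 0"
}}

```text
clock: 44.5
position: [414.4, -322.8, 80.5]
ee_rot: [0.002, 0.677, 0.736, 0.002]
contact_force: [11.3, -0.9, -4.3]
width: 0.151
grip_force: 19.7
```

```bash
python3 - <<'E'
from h import *
to([690.5,-299.7,246],4.7);cov()
E
```

```text
t 44.50 pos [ 414.4 -322.8   80.5] F [11.3 -0.9 -4.3] w 0.15 gf 19.7 yang 4.8 tilt 0.4 | shift [-2.000e-01  2.781e+02 -1.638e+02] turn z 0.1
cover r 199.0 th 0.047
```

Request:
{"name": "move_arm", "arguments": {
  "targets": "0 0.003 0.004 0 0 0;0 0.001 0.004 0 0 0;0 0 0.003 0 0 0;0 0 0 0 0 0;0 0 0 0 0 0"
}}

```text
clock: 44.92
position: [414.9, -324.6, 75.7]
ee_rot: [0.001, 0.677, 0.736, -0.002]
contact_force: [-15.7, 5.5, 27.2]
width: 0.151
grip_force: 24.4
```

Request:
{"name": "move_arm", "arguments": {
  "targets": "0 0 0.002 0 0 0;0 0 0.002 0 0 0;0 0 0 0 0 0;0 0 0 0 0 0"
}}

```text
clock: 45.25
position: [414.9, -325.6, 72.7]
ee_rot: [0.002, 0.678, 0.735, -0.002]
contact_force: [-16.5, 3.3, 30.4]
width: 0.152
grip_force: 26.2
```

```bash
python3 - <<'E'
from h import *
to([690.5,-299.7,246],4.7);cov()
E
```

```text
t 45.25 pos [ 414.9 -325.6   72.7] F [-16.5   3.3  30.4] w 0.15 gf 26.2 yang 4.7 tilt 0.4 | shift [   2.1  276.7 -173.5] turn z -0.0
cover r 198.0 th 0.007
```

Request:
{"name": "move_arm", "arguments": {
  "targets": "0 0 -0.003 0 0 0;0 0 0 0 0 0;0 0 0 0 0 0;0 0 0 0 0 0",
  "grip": 0
}}

```text
clock: 45.58
position: [414.9, -322.4, 67.5]
ee_rot: [-0.001, 0.677, 0.736, 0.0]
contact_force: [0.0, 0.4, -0.3]
width: 0.501
grip_force: 0.0
```

Request:
{"name": "move_arm", "arguments": {
  "targets": "0 0 -0.01 0 0 0;0 0 -0.02 0 0 0;0 0 -0.03 0 0 0;0 0 0 0 0 0;0 0 0 0 0 0"
}}

```text
clock: 46.0
position: [415.6, -323.4, 131.0]
ee_rot: [0.002, 0.677, 0.736, 0.0]
contact_force: [-0.3, 0.1, -0.6]
width: 0.498
grip_force: 0.0
```

Request:
{"name": "move_arm", "arguments": {
  "targets": "0 0 0 0 0 0;0 0 0 0 0 0;0 0 0 0 0 0;0 0 0 0 0 0",
  "grip": 1
}}

```text
clock: 46.33
position: [414.1, -322.4, 127.1]
ee_rot: [-0.001, 0.677, 0.736, -0.0]
contact_force: [-0.7, 0.3, 0.6]
width: 0.003
grip_force: 0.0
```

```bash
python3 - <<'E'
from h import *
to([409.5,-322.5,99],4.7)
E
```

```text
t 46.33 pos [ 414.1 -322.4  127.1] F [-0.7  0.3  0.6] w 0.00 gf 0.0 yang 4.7 tilt 0.1 | shift [ 0.2 -4.6 28.1] turn z 0.0
```

Request:
{"name": "move_arm", "arguments": {
  "targets": "0 -0.001 0.015 0 0 0;0 0 0.01 0 0 0;0 0 0.005 0 0 0;0 0 0.003 0 0 0;0 0 0 0 0 0"
}}

```text
clock: 46.75
position: [413.0, -322.3, 97.2]
ee_rot: [-0.001, 0.677, 0.736, -0.0]
contact_force: [-5.1, 5.3, 12.2]
width: 0.003
grip_force: 6.3
```

Request:
{"name": "move_arm", "arguments": {
  "targets": "0 0 0.001 0 0 0;0 0 0 0 0 0;0 0 0 0 0 0"
}}

```text
clock: 47.0
position: [413.1, -322.3, 97.1]
ee_rot: [-0.0, 0.677, 0.736, -0.0]
contact_force: [-7.1, 6.8, 16.6]
width: 0.0
grip_force: 8.6
```

Request:
{"name": "move_arm", "arguments": {
  "targets": "0 0 -0.015 0 0 0;0 0 -0.03 0 0 0;0 0 -0.04 0 0 0;0 0 -0.04 0 0 0;0 0 0 0 0 0"
}}

```text
clock: 47.42
position: [415.2, -324.3, 228.6]
ee_rot: [0.007, 0.677, 0.736, 0.0]
contact_force: [1.1, -0.9, 2.5]
width: -0.001
grip_force: 0.0
```

Request:
{"name": "move_arm", "arguments": {
  "targets": "0 0 -0.02 0 0 0;0 -0.02 0 0 0 0;0 0 0 0 0 0;0 0 0 0 0 0;0 0 0 0 0 0"
}}

```text
clock: 47.83
position: [393.7, -324.3, 238.4]
ee_rot: [-0.001, 0.677, 0.736, 0.0]
contact_force: [-0.4, -0.4, 0.0]
width: -0.003
grip_force: 0.0
```

```bash
python3 - <<'E'
from h import *
np.set_printoptions(precision=1,suppress=True)
to([409,-322,240]); d=grab('top');e=grab('side')
A=sorted(blobs(d,orange,10,(200,150,295,270)),key=lambda b:b[1][0]);B=sorted(blobs(e,orange,10,(200,120,290,230)),key=lambda b:b[1][1])
for a in A: print(onz(d,[a[1]],94),min((tri(d,a[1],e,b[1]) for b in B),key=lambda t:t[1]) if B else '')
print(order.sign_off())
E
```

```text
t 47.83 pos [ 393.7 -324.3  238.4] F [-0.4 -0.4  0. ] w -0.00 gf 0.0 yang 4.7 tilt 0.1 | shift [ 1.1 15.5 -1.6] turn z 0.0
[[520.2  51.9  94. ]] (array([556.2,  47.2,  54. ]), np.float64(63.385570930803944))
[[573.9  11.1  94. ]] (array([575.4,  10.9,  93.5]), np.float64(2.811697578436802))
[[570.8 -48.3  94. ]] (array([558.8, -45.2, 161.2]), np.float64(2.298157452316058))
the job is handed in; nothing more can be done
None
```

Job handed in at about 48 s: cover folded back, red and yellow pressed, all three rods laid flat side by side in the bin, blue and green pressed, cover shut. One rod shifted about 3 cm after I placed it; the pictures still showed it flat and not overlapping the others.

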